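Clamp an inlaid panel in the edge vise

TASK

Get the inlaid lacquer panel ready for dressing its edge: throw the vise lever into the open notch, then take the panel from its leaning rest and stand it upright on a long edge between the jaws, centred along them, setting it down without dropping it. Then throw the lever into the marked notch so that the jaws hold the panel; each time leave the lever fully down in its notch, and leave the other things on the bench where they are.

Things in the scene. Friction and masses are not known exactly. Their poses are not given: they have to be found in the camera images.
- vise: Grey bench vise fixed to the bench, base plate 205 x 260 mm, its top 12 mm above the bench. Two steel jaws, 110 mm long along y, 35 mm high above the plate. Origin at bench height, midway along the jaws; z up, x across the jaws. Far jaw fixed, its face at x = +6 mm; a clamped 12 mm part has its centre at about x = 0. The lever points roughly to -y; pushing its knob to +x closes the jaws.
- jaw: The vise's near jaw, slides along the vise's x, geared to the lever (27 mm per rad; cannot be pushed by hand). Its face is at x = -22 mm in the vise's frame with the lever in the open notch (gap 28 mm); in the marked notch it squeezes a 12 mm part. Origin under its middle, 10 mm behind its face, on the base plate.
- quadrant: Steel quadrant under the lever, 82 to 100 mm from the pivot, top 70 mm above the bench; origin is the vise's. Two notches 17 mm wide: the open notch at the end nearest the robot, and the marked notch in the middle, with a round brass stud (20 mm) on the base plate's tab just beyond it. At the far end a wide parking slot, where the lever starts with the jaws nearly shut.
- swing (a joint): Turn of the lever about its upright pivot, rad, anticlockwise from above: 0 in the open notch, 0.62 in the marked notch, 0.90 to 1.02 in the parking slot. In a narrow notch it has about 0.03 rad of play either way. Light friction, about 0.5 N at the knob; the last bit to the marked notch with a panel in the jaws takes a few newtons.
- lift (a joint): Tilt of the lever up out of the notches, rad: 0 fully down in a notch, at most 0.5. It falls by its own weight (about 1.7 N at the knob). Raise it at least 0.21 rad (knob about 26 mm up; 0.27 is safe) to pass over the quadrant between notches; resting on top of the quadrant it reads about 0.2.
- lever_pivot (a point): Point on the lever's upright pivot axis at the height of the lift hinge, 60 mm above the bench. The lever is a 12 mm round steel bar whose axis passes through this point.
- knob (a point): Centre of the grip of the lever's dark wooden knob: an upright turned knob 26 mm in diameter and 52 mm high standing on the bar's end, 125 mm from the pivot axis. This point is 34 mm above the bar's axis and 22 mm below the knob's top; it moves and tilts with the lever.
- notch_open (a point): Where knob is when the lever is fully down in the open notch (fixed to the vise, 94 mm above the bench).
- notch_marked (a point): Where knob is when the lever is fully down in the marked notch (fixed to the vise, 94 mm above the bench).
- rest: Low wooden rest fixed to the bench, 110 x 170 mm, with two narrow ramps (14 mm wide, at 50 mm either side of the middle) on which the panel leans; clear between them. Origin at bench height in the middle, y along the leaning panel.
- panel: Dark brown lacquered wooden panel with shell inlay, 140 mm long (its y), 80 mm high (its z), 12 mm thick (its x), about 110 g. Origin in the middle of the long edge that is lower at the start, 28 mm above the bench. It leans on the rest 0.38 rad (22 deg) from upright, upper long edge towards the robot and free to be pinched in the middle, across the thickness.
- panel_center (a point): Centre of the panel (40 mm from its long edges).
- canister: Bystander: screw-top glass canister, 86 mm diameter, 120 mm high; origin under its centre.
- mallet: Bystander: wooden mallet lying down, head 85 mm long and 48 mm thick, overall 200 mm; origin under its head.
- bowl: Bystander: brown lacquered bowl turned upside down, 130 mm wide, 60 mm high; origin under its centre.
- square: Bystander: steel try square lying flat, 100 mm stock, 150 mm blade; origin at the free end of the stock.
- paddle: Bystander: flat bamboo burnishing paddle, 200 x 45 x 8 mm; origin under its middle.
- round_box: Bystander: small round lacquer box, 68 mm diameter, 48 mm high; origin under its centre.
- blank: Bystander: bare wooden blank lying flat, 110 x 75 x 12 mm; origin under its centre.
Mind the look-alikes: they are no part of the job. Of the things like the panel, leave any that is pink or purple; of the rest the larger one is meant.

How it is judged:
By the outcome, as a careful person would: the job done as asked, in the order asked, and still so for the second after the job is handed in, with the robot touching nothing.
It also fails if it takes over 69 s, if anything falls off the work surface, if the arm or the gripper's body presses on something with over 40 N, if the wrist force passes 120 N, or if a joint passes its speed limit or range.

ROBOT

A 7-joint arm with a two-finger parallel gripper is mounted at the origin on the work surface. World frame = base frame: x ahead of the robot, y to its left, z up, the work surface at z = 0. Lengths are in m, angles in rad, forces in N, time in s.
With the tool pointing down it reaches from about 0.425 to 0.925 m from the base axis. Payload 6.8 kg.
Tool frame: the origin (TCP) lies midway between the tips of the shut fingers; the grasp point (between the pads) lies 19 mm behind it (r.grip_depth is the distance from the TCP to the grasp point, in m); z points along the fingers, y is the line along which they close (so a half turn about z gives the same grasp; the last joint's range is limited). The gripper opens to 85 mm and grips with 20 to 120 N. Pads are 22 mm wide; open, the fingers measure 114 mm over their backs; the gripper's body (76 mm by 85 mm) begins 54 mm behind the grasp point. The pads swing forward as they close: fully open they stand 13 mm farther back than shut.
Start: joints at [1.018, 0.477, 0.022, 1.555, -0.011, 1.109, -0.083], TCP at [0.29, -0.609, 0.231] pointing down, gripper open.
Joint ranges: [-2.96, 2.96], [-0.34, 2.1], [-1.41, 1.46], [0.24, 2.44], [-1.37, 4.51], [0.17, 1.92], [-2.96, 2.96]. Speed limits (rad/s): [2.39, 2.39, 3.14, 3.14, 3.14, 3.14, 3.14].

INTERFACE

Orientations are given as a rotation vector (axis times angle).
In Python, from bench import telemetry, grab_frame, calibration, order, silhouettes, r gives the robot as it stands.
- The arm moves only by the tool apply_moves, never from a script. Its argument "moves" is a list of rows, each a list of 7 numbers: the turn, a rotation vector about the tool's x, y, z scaled (see below), then the shift along the tool's x, y, z scaled (see below), then the opening, from -1 (shut) to 1 (fully open). A call has exactly 8 rows; each row shifts and turns the commanded pose from where the row before left it, along the tool's axes as they then stand; what a row does not reach is not made up. The controller multiplies each number of a shift by 1000 mm and each number of a turn by 6 degrees. A row lasts 1/12 s, in which the tool goes at most 41.7 mm and 7.16 degrees, less where a joint would pass 70% of its speed; a pose out of reach is approached as far as the arm can. A call with a number of a shift or a turn outside -1 to 1 is refused whole. A call with a gripper value outside its range is refused whole. The fingers move at their own pace and stop on an object; "grip_force" is the grip in N (left out, the last holds). Time passes only in rows, so rows that do not move let the fingers close, or fill a call up. It gives the time, the measured TCP pose, the force, the opening and the grip force at its end, in the units of the state.
- telemetry.get_obs(): the state, without advancing time (a new reading comes with each control period).
- grab_frame(name): name is "side" or "top" or "wrist"; returns the picture (420x560x3 uint8, blue, green, red); there is no depth.
- calibration(name): a dict with "fx", "fy", "cx", "cy" (pixels), "k1" (the pictures are not rectified: a ray, as slopes to the right and down, at radius r is drawn at 1 + k1 r^2 times it, then the intrinsics apply), "world_from_camera" (4x4, takes a point from camera to world coordinates); the wrist camera has in their place "mount" (4x4, takes a point from camera to tool coordinates, whose origin is the TCP and whose axes are the flange's). Camera axes: x right, y down, z forward; pixel columns grow to the right and rows downward; lengths in m; the calibration is good to about 2 mm. A picture is of the moment at which its call begins: read the wrist's pose just before it. calibration takes no time and is no camera call.
- order.hand_in(): hands the job in; it is judged then, once.
Trained networks look in the newest picture that a camera, given by its name, has taken for a name from the list of things; names that differ only in an ending like _2 or _b are one class to them, and where a whole thing is asked for, a point or a joint stands for the part that bears it (a point fixed in the world has none). Each returns a list of dicts, best first, with "p" (0 to 1); they miss things now and then, are a little off and sometimes report something else, mostly with a low value. They report only what shows in the picture. A call takes as long as a camera call. They do not tell look-alikes from the thing itself.
- silhouettes(thing, camera): "mask" (420x560 bool, what is visible of it) and "extent" ([centre column, centre row, width, height] in pixels, round what is visible of it).
The state is a dict: "clock": time; "joints": joint angles; "qvel": joint speeds; "tau": joint torques, N m; "tcp_pos": TCP position; "orientation": TCP orientation; "contact_force": force on the tool from outside, world axes, zero at the start; "moment": the same for the moment, N m; "grip_width": finger opening in m; "gripper_force": force on a finger pad.
Only numpy, scipy, OpenCV 4.12 (cv2) and the standard library are available. Lean on these libraries where they do the work, as an engineer would, in place of code of your own. Each camera call takes 0.05 s, during which the arm holds its last target. There are 200 camera calls.

## Working session

There is one attempt and no reset: what is moved stays moved. The work goes in short steps, Python scripts to look and compute and a tool call to move; the robot and the scene stay as the last step left them, time stands still between calls to the robot, and variables do not carry over. Pictures are saved under pics/ and viewed, at most 10 in all, crops included, and the job is handed in when it is done.

Besides the shell and the picture viewer there is one more tool, called after "Request:" as name(argument=value, ...) on one line, values as JSON. apply_moves: Moves the arm, as the interface text tells. Its arguments: {"type":"object","properties":{"moves":{"type":"array"},"grip_force":{"type":"number"}},"required":["moves"]}

```bash
ls; mkdir -p pics; python3 - <<'E'
from bench import telemetry, grab_frame, calibration, order, silhouettes, r
import cv2,numpy as np
np.set_printoptions(precision=4,suppress=True)
o=telemetry.get_obs(); print({k:np.round(v,4) for k,v in o.items()})
for n in("side","top","wrist"):
    im=grab_frame(n); cv2.imwrite(f"pics/{n}0.png",im); print(n,calibration(n))
a=cv2.imread("pics/side0.png");b=cv2.imread("pics/top0.png")
for t in("vise","jaw","quadrant","knob","rest","panel"):
    for c in("top",):
        for d in silhouettes(t,c)[:4]: print(t,c,round(d["p"],2),np.round(d["extent"],1),d["mask"].sum())
E
```

```text
pics
{'clock': np.float64(0.0), 'joints': array([ 1.0179,  0.4778,  0.0223,  1.5565, -0.0115,  1.1093, -0.0831]), 'qvel': array([-0.0011,  0.0002, -0.0013,  0.0005,  0.0006, -0.0004, -0.0001]), 'tau': array([  0.0002, -59.6451,   1.6078, -28.1195,   0.0124,   0.0094,
         0.    ]), 'tcp_pos': array([ 0.2902, -0.6088,  0.2303]), 'orientation': array([-3.0625, -0.6926,  0.0008]), 'contact_force': array([-0.0241, -0.2024,  0.3619]), 'moment': array([0.0103, 0.0343, 0.0295]), 'gripper_force': np.float64(0.0), 'grip_width': np.float64(0.0852)}
side {'fx': 533.939621636781, 'fy': 533.939621636781, 'cx': 292.0715211836463, 'cy': 211.46720929155293, 'k1': -0.1360103211528541, 'world_from_camera': array([[ 0.9946, -0.0789,  0.0681,  0.4503],
       [-0.1042, -0.7422,  0.662 , -1.2479],
       [-0.0017, -0.6655, -0.7464,  1.4656],
       [ 0.    ,  0.    ,  0.    ,  1.    ]])}
top {'fx': 446.82340064296983, 'fy': 446.82340064296983, 'cx': 271.26470922381867, 'cy': 210.66936489425123, 'k1': 0.04042829225734558, 'world_from_camera': array([[ 0.0044, -0.9983,  0.0576,  0.4864],
       [-0.999
[... 198 characters left out ...]
690204, 'cy': 208.74594408988068, 'k1': -0.07537958121417389, 'mount': array([[-0.001 , -0.9465, -0.3227,  0.0816],
       [ 1.    , -0.0011,  0.0002,  0.0007],
       [-0.0005, -0.3227,  0.9465, -0.1424],
       [ 0.    ,  0.    ,  0.    ,  1.    ]])}
vise top 0.95 [340.7 216.4  94.2  70.9] 5936
jaw top 0.76 [318.1 203.2  35.   13.8] 334
quadrant top 0.58 [359.2 222.8  14.1  47.6] 404
knob top 0.81 [356.9 208.8  44.7  21.5] 209
rest top 0.74 [159.3 195.1  53.3  14.5] 581
rest top 0.72 [166.3 193.4  58.5  43.3] 1414
rest top 0.2 [357.9 223.9  15.5  47.3] 411
panel top 0.92 [148.1 248.1  28.2  35.4] 681
panel top 0.87 [209.2 136.3  59.4  47.5] 1257
panel top 0.83 [104.  190.1  38.   28.6] 736
```

```bash
python3 - <<'E'
import cv2
b=cv2.imread("pics/top0.png"); cv2.imwrite("pics/t1.png",cv2.resize(b[80:330,70:450],(798,525),interpolation=cv2.INTER_CUBIC))
E
```

```text
(no output)
```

View pics/t1.png

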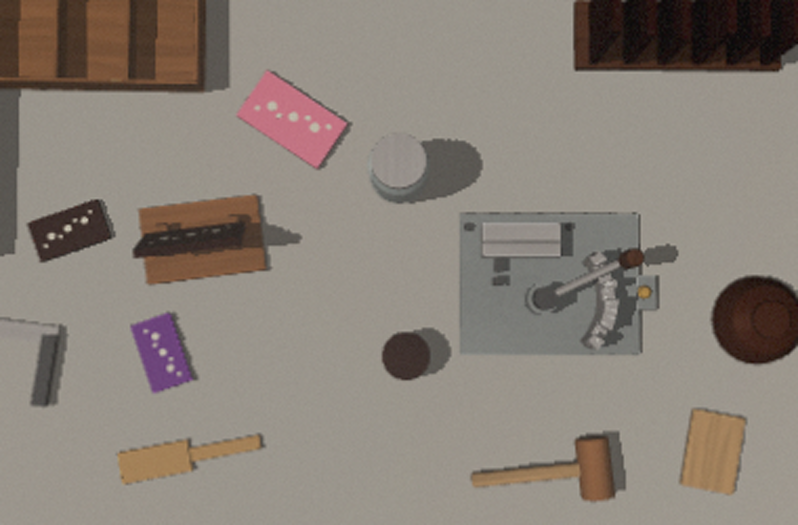

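View pics/side0.png

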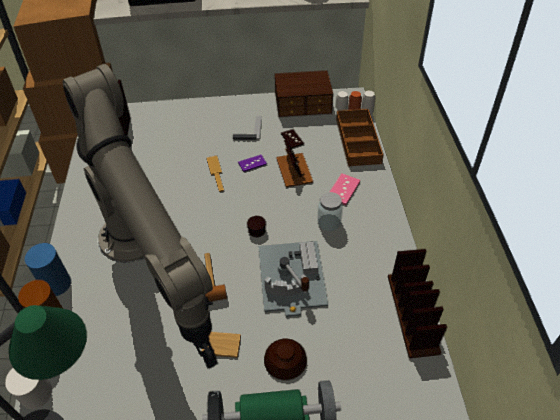

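```bash
cat > h.py <<'E'
from bench import telemetry, grab_frame, calibration, order, silhouettes, r
import cv2,numpy as np
from scipy.spatial.transform import Rotation as R
np.set_printoptions(precision=4,suppress=True)
def pose(o=None):
    o=o or telemetry.get_obs(); T=np.eye(4); T[:3,:3]=R.from_rotvec(o["orientation"]).as_matrix(); T[:3,3]=o["tcp_pos"]; return T
def cam(name,T=None):
    c=calibration(name)
    return c,(T@c["mount"] if name=="wrist" else c["world_from_camera"])
def ray(name,uv,T=None):
    c,W=cam(name,T); uv=np.atleast_2d(np.float64(uv))
    K=np.array([[c["fx"],0,c["cx"]],[0,c["fy"],c["cy"]],[0,0,1]])
    p=cv2.undistortPoints(uv.reshape(-1,1,2),K,np.array([c["k1"],0,0,0,0.]))[:,0]
    d=np.c_[p,np.ones(len(p))]@W[:3,:3].T
    return W[:3,3],d
def onz(name,uv,z,T=None):
    C,d=ray(name,uv,T); return C+d*((z-C[2])/d[:,2])[:,None]
def proj(name,P,T=None):
    c,W=cam(name,T); P=np.atleast_2d(P); V=np.linalg.inv(W)
    q=(P@V[:3,:3].T)+V[:3,3]; s=q[:,:2]/q[:,2:]; s=s*(1+c["k1"]*(s**2).sum(1,keepdims=True))
    return s*[c["fx"],c["fy"]]+[c["cx"],c["cy"]]
E
python3 - <<'E'
from h import *
f=lambda x,y:(70+x/2.1-.25,80+y/2.1-.25)
def p(n,x,y,z): print(n,onz("top",f(x,y),z)[0])
for n,x,y,z in[("plate bl",460,353,.012),("tl",460,212,.012),("tr",640,212,.012),("br",640,353,.012),("stud",644,292,.02),("pivot",545,298,.066),("knobtop",632,256,.116),
 ("jawL",482,240,.047),("jawR",561,240,.047),("rest1",138,207,.01),("rest2",263,195,.01),("rest3",268,268,.01),("rest4",146,283,.01),("panelTopL",140,240,.09),("panelTopR",245,232,.09)]: p(n,x,y,z)
E
```

```text
plate bl [ 0.4523 -0.1025  0.012 ]
tl [ 0.6559 -0.1021  0.012 ]
tr [ 0.6577 -0.3638  0.012 ]
br [ 0.4535 -0.3619  0.012 ]
stud [ 0.5411 -0.3665  0.02  ]
pivot [ 0.5301 -0.2167  0.066 ]
knobtop [ 0.5853 -0.3256  0.116 ]
jawL [ 0.612  -0.1309  0.047 ]
jawR [ 0.6128 -0.2426  0.047 ]
rest1 [0.6594 0.3598 0.01  ]
rest2 [0.6785 0.1824 0.01  ]
rest3 [0.573  0.1738 0.01  ]
rest4 [0.5505 0.3463 0.01  ]
panelTopL [0.6046 0.3342 0.09  ]
panelTopR [0.6165 0.1943 0.09  ]
```

```bash
cat >> h.py <<'E'
def tool(yaw,tilt=0,pitch=0):
    "tool down, tool x at world azimuth yaw (deg); tilt turns about tool x, pitch about tool y (deg)"
    a=np.radians(yaw); x=np.array([np.cos(a),np.sin(a),0]); z=np.array([0,0,-1.])
    return np.c_[x,np.cross(z,x),z]@R.from_euler("xy",[tilt,pitch],degrees=True).as_matrix()
def plan(wps,T=None):
    "wps: list of (pos,Rot,rows,opening). prints rows in move units"
    T=pose() if T is None else T.copy(); k=0
    for p,Q,n,g in wps:
        for i in range(n):
            rem=n-i; rv=R.from_matrix(T[:3,:3].T@Q).as_rotvec()/rem
            t=np.round(np.degrees(rv)/6,2); s=np.round(T[:3,:3].T@(np.array(p)-T[:3,3])/rem,3)
            bad="" if np.linalg.norm(s)<=.0417 and np.linalg.norm(rv)<.125 and abs(t).max()<=1 else "  !!"
            if k%8==0: print("--call")
            print("["+",".join(f"{v:g}" for v in [*(t+0.),*(s+0.),g])+"],"+bad); k+=1
            T[:3,3]+=T[:3,:3]@s; T[:3,:3]=T[:3,:3]@R.from_rotvec(np.radians(t*6)).as_matrix()
    print("end",T[:3,3], "rows",k)
E
python3 - <<'E'
from h import *
plan([((.57,-.19,.25),tool(90),15,1)])
E
```

```text
--call
[0,0,-0.72,0.029,-0.017,-0.001,1],
[0,0,-0.72,0.03,-0.015,-0.001,1],
[0,0,-0.72,0.031,-0.013,-0.001,1],
[0,0,-0.72,0.032,-0.01,-0.001,1],
[0,0,-0.72,0.033,-0.008,-0.001,1],
[0,0,-0.72,0.033,-0.005,-0.001,1],
[0,0,-0.71,0.033,-0.003,-0.001,1],
[0,0,-0.72,0.034,0,-0.001,1],
--call
[0,0,-0.71,0.034,0.002,-0.002,1],
[0,0,-0.72,0.033,0.005,-0.001,1],
[0,0,-0.71,0.033,0.007,-0.002,1],
[0,0,-0.72,0.032,0.009,-0.001,1],
[0,0,-0.71,0.031,0.012,-0.002,1],
[0,0,-0.72,0.031,0.014,-0.001,1],
[0,0,-0.71,0.029,0.016,-0.002,1],
end [ 0.5695 -0.1902  0.2503] rows 15
```

Request:
apply_moves(moves=[[0,0,-0.72,0.029,-0.017,-0.001,1],[0,0,-0.72,0.03,-0.015,-0.001,1],[0,0,-0.72,0.031,-0.013,-0.001,1],[0,0,-0.72,0.032,-0.01,-0.001,1],[0,0,-0.72,0.033,-0.008,-0.001,1],[0,0,-0.72,0.033,-0.005,-0.001,1],[0,0,-0.71,0.033,-0.003,-0.001,1],[0,0,-0.72,0.034,0,-0.001,1]])

```text
clock: 1.12
tcp_pos: [0.4406, -0.3849, 0.2396]
orientation: [2.718, 1.575, -0.0]
contact_force: [0.4, -0.2, -0.1]
grip_width: 0.0852
gripper_force: 0.0
```

Request:
apply_moves(moves=[[0,0,-0.71,0.034,0.002,-0.002,1],[0,0,-0.72,0.033,0.005,-0.001,1],[0,0,-0.71,0.033,0.007,-0.002,1],[0,0,-0.72,0.032,0.009,-0.001,1],[0,0,-0.71,0.031,0.012,-0.002,1],[0,0,-0.72,0.031,0.014,-0.001,1],[0,0,-0.71,0.029,0.016,-0.002,1],[0,0,0,0,0,0,1]])

```text
clock: 1.78
tcp_pos: [0.5735, -0.1818, 0.2512]
orientation: [-2.206, -2.236, -0.009]
contact_force: [-1.1, 2.0, 0.4]
grip_width: 0.0856
gripper_force: 0.0
```

```bash
python3 - <<'E'
from h import *
T=pose(); np.save("T1.npy",T); print(T, telemetry.get_obs()["joints"])
im=grab_frame("wrist"); cv2.imwrite("pics/w1.png",im)
for t in("knob","quadrant","jaw"):
    for d in silhouettes(t,"wrist")[:2]: print(t,round(d["p"],2),np.round(d["extent"],1),d["mask"].sum())
print(pose())
cv2.imwrite("pics/w1b.png",cv2.resize(im,(800,600),interpolation=cv2.INTER_CUBIC))
E
```

```text
[[-0.0135  0.9999  0.0037  0.5735]
 [ 0.9999  0.0135  0.0042 -0.1818]
 [ 0.0041  0.0037 -1.      0.2512]
 [ 0.      0.      0.      1.    ]] [ 0.5029  0.3656 -0.3832  1.6963  0.145   1.1053  0.0912]
knob 0.87 [277.  291.4  61.4 129.8] 2011
knob 0.25 [304.5 179.1  45.  109.2] 2570
quadrant 0.59 [241.4 276.4 129.   60.1] 4207
jaw 0.65 [305.4 177.9  43.4 110.9] 2601
[[ 0.0021  1.     -0.0006  0.5689]
 [ 1.     -0.0021 -0.0007 -0.1914]
 [-0.0007 -0.0006 -1.      0.2501]
 [ 0.      0.      0.      1.    ]]
```

View pics/w1b.png

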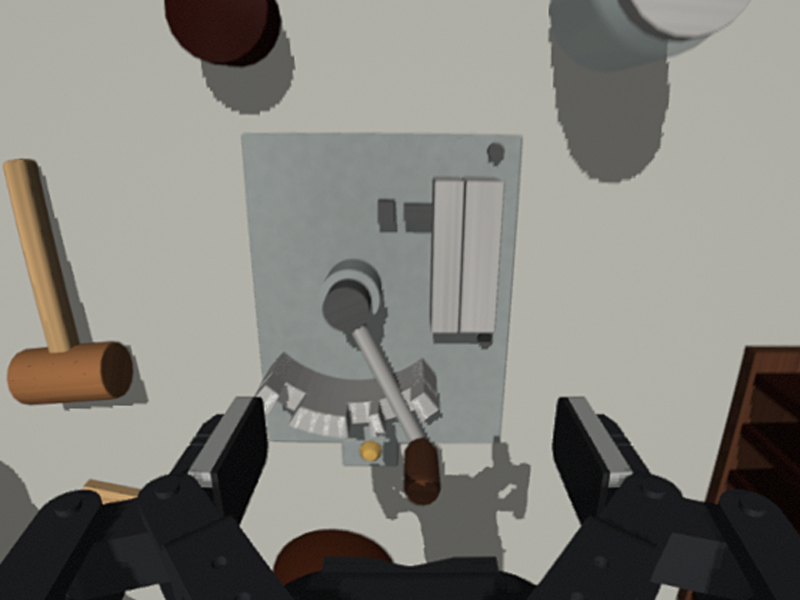

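```bash
python3 - <<'E'
from h import *
T=pose(); np.save("T2.npy",T); im=grab_frame("wrist"); T3=pose(); print(T[:3,3],T3[:3,3])
cv2.imwrite("pics/w2.png",im)
x0,y0=150,80
cv2.imwrite("pics/w2c.png",cv2.resize(im[y0:y0+280,x0:x0+240],None,fx=2.1,fy=2.1,interpolation=cv2.INTER_CUBIC))
for d in silhouettes("knob","wrist")[:1]: print(round(d["p"],2),np.round(d["extent"],1))
for n,x,y,z in[("TL",242,133,.012),("TR",522,135,.012),("BL",263,441,.012),("BR",500,443,.012),("stud",370,451,.02),("pivot",347,306,.07),
  ("jawT",465,179,.047),("jawB",463,332,.047),("kn",421,492,.116)]: print(n,onz("wrist",(x*.7,y*.7),z,np.load("T1.npy"))[0])
E
```

```text
[ 0.5689 -0.1914  0.2501] [ 0.5688 -0.1918  0.2502]
0.87 [283.9 281.   62.9 132.7]
TL [ 0.4509 -0.1044  0.012 ]
TR [ 0.6534 -0.1038  0.012 ]
BL [ 0.4457 -0.3639  0.012 ]
BR [ 0.6554 -0.3631  0.012 ]
stud [ 0.5411 -0.3668  0.02  ]
pivot [ 0.5312 -0.2156  0.07  ]
jawT [ 0.6096 -0.1327  0.047 ]
jawB [ 0.6132 -0.2431  0.047 ]
kn [ 0.5824 -0.3308  0.116 ]
```

View pics/w2c.png

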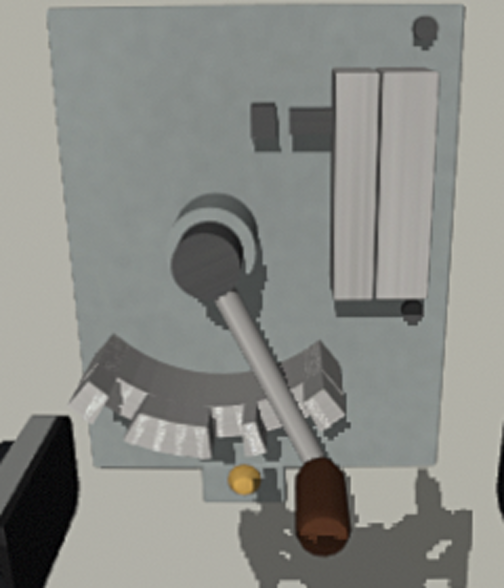

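```bash
python3 - <<'E'
from h import *
T=np.load("T2.npy")
f=lambda x,y:(150+x/2.1-.25,80+y/2.1-.25)
for n,x,y,z in[("TL",49,8,.012),("TR",464,6,.012),("BL",94,466,.012),("BR",437,465,.012),("stud",243,479,.02),("stud",243,479,.025),("pivcap",208,262,.07),("pivcap",208,262,.08),
 ("jawfixL",380,70,.047),("jawfixB",375,298,.047),("jawnearT",333,70,.047),("jawnearB",333,298,.047),
 ("bar1",228,295,.06),("bar2",311,458,.06),("kntop",325,540,.116),("notchL o",103,407,.07),("nm",243,440,.07),("nm2",211,430,.07),("qL",82,412,.07),("qR",334,425,.07),("o1",130,416,.07),("slotR",308,415,.07)]: print(n,onz("wrist",f(x,y),z,T)[0])
E
```

```text
TL [ 0.4516 -0.1038  0.012 ]
TR [ 0.6534 -0.104   0.012 ]
BL [ 0.4515 -0.3623  0.012 ]
BR [ 0.6559 -0.3617  0.012 ]
stud [ 0.541  -0.3654  0.02  ]
stud [ 0.5413 -0.362   0.025 ]
pivcap [ 0.5315 -0.2154  0.07  ]
pivcap [ 0.5326 -0.2121  0.08  ]
jawfixL [ 0.6094 -0.1323  0.047 ]
jawfixB [ 0.6107 -0.2419  0.047 ]
jawnearT [ 0.5882 -0.1323  0.047 ]
jawnearB [ 0.5899 -0.2418  0.047 ]
bar1 [ 0.5392 -0.2352  0.06  ]
bar2 [ 0.5793 -0.3252  0.06  ]
kntop [ 0.5842 -0.3321  0.116 ]
notchL o [ 0.477  -0.2899  0.07  ]
nm [ 0.5452 -0.3083  0.07  ]
nm2 [ 0.5296 -0.3026  0.07  ]
qL [ 0.4664 -0.2928  0.07  ]
qR [ 0.5901 -0.2999  0.07  ]
o1 [ 0.49   -0.2949  0.07  ]
slotR [ 0.5773 -0.2942  0.07  ]
```

```bash
cat >> h.py <<'E'
PIV=np.array([.532,-.217,.06])
def lev(phi,th):
    "tool pose with grasp point at knob"
    u=np.array([np.sin(phi),-np.cos(phi),0]); Z=np.array([0,0,1.])
    k=PIV+u*(.125*np.cos(th)-.034*np.sin(th))+Z*(.125*np.sin(th)+.034*np.cos(th))
    Q=tool(90+np.degrees(phi),0,-np.degrees(th)); return k+Q[:,2]*.019,Q
E
python3 - <<'E'
from h import *
print(lev(.42,0)[0],lev(.42,.3))
plan([((.5835,-.3315,.15),tool(114),7,1),((.5835,-.3315,.075),tool(114),5,1),((.5835,-.3315,.075),tool(114),4,-1)])
E
```

```text
[ 0.583  -0.3311  0.075 ] (array([ 0.5789, -0.322 ,  0.1113]), array([[-0.3895,  0.9131,  0.1205],
       [ 0.8723,  0.4078, -0.2698],
       [-0.2955,  0.    , -0.9553]]))
--call
[0,0,-0.58,-0.02,0.002,0.014,1],
[0,0,-0.58,-0.02,0.001,0.014,1],
[0,0,-0.57,-0.02,0,0.014,1],
[0,0,-0.58,-0.02,-0.001,0.015,1],
[0,0,-0.57,-0.02,-0.003,0.014,1],
[0,0,-0.58,-0.02,-0.004,0.015,1],
[-0.01,0,-0.57,-0.019,-0.005,0.014,1],
[0,0,0,0,0,0.015,1],
--call
[0,0,0,0,0,0.015,1],
[0,0,0,0,0,0.015,1],
[0,0,0,0,0,0.015,1],
[0,0,0,0,0,0.015,1],
[0,0,0,0,0,0,-1],
[0,0,0,0,0,0,-1],
[0,0,0,0,0,0,-1],
[0,0,0,0,0,0,-1],
end [ 0.5836 -0.3317  0.0753] rows 16
```

Request:
apply_moves(moves=[[0,0,-0.58,-0.02,0.002,0.014,1],[0,0,-0.58,-0.02,0.001,0.014,1],[0,0,-0.57,-0.02,0,0.014,1],[0,0,-0.58,-0.02,-0.001,0.015,1],[0,0,-0.57,-0.02,-0.003,0.014,1],[0,0,-0.58,-0.02,-0.004,0.015,1],[0,0,-0.57,-0.019,-0.005,0.014,1],[0,0,0,0,0,0,1]], grip_force=30)

```text
clock: 2.75
tcp_pos: [0.5809, -0.3363, 0.1466]
orientation: [-1.712, -2.629, 0.006]
contact_force: [-0.9, -2.0, -0.9]
grip_width: 0.0857
gripper_force: 0.0
```

```bash
python3 - <<'E'
from h import *
grab_frame("wrist");grab_frame("wrist");T=pose(); print(T)
im=grab_frame("wrist"); cv2.imwrite("pics/w3.png",im)
d=silhouettes("knob","wrist")[:1]; 
for q in d: print(q["p"],q["extent"])
print(proj("wrist",np.array([[.583,-.331,.116],[.583,-.331,.094],[.583,-.331,.066]]),T))
plan([((.5835,-.3315,.075),tool(114),5,1)])
E
```

```text
[[-0.4052  0.9142 -0.0018  0.5833]
 [ 0.9142  0.4052  0.0005 -0.3315]
 [ 0.0012 -0.0014 -1.      0.1494]
 [ 0.      0.      0.      1.    ]]
0.67 [289.6, 151.5, 47.7, 225.7]
[[289.3685 246.6697]
 [289.2084 231.207 ]
 [289.0439 215.3911]]
--call
[0,0,0,0,0,0.015,1],
[0,0,0.01,0,-0.001,0.015,1],
[0,0,0,0,0,0.015,1],
[0,0,0.01,-0.001,-0.001,0.015,1],
[0.01,0,0,0,0,0.016,1],
end [ 0.5836 -0.331   0.075 ] rows 5
```

View pics/w3.png

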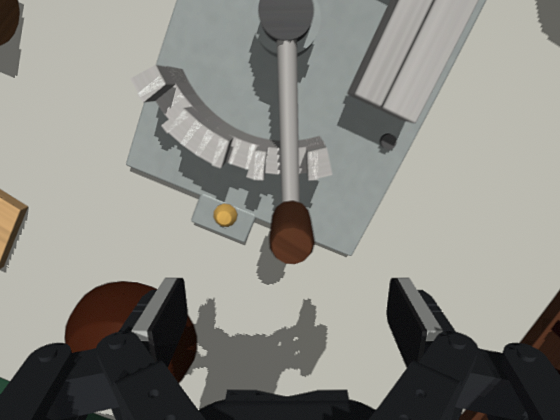

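Request:
apply_moves(moves=[[0,0,0,0,0,0.015,1],[0,0,0,0,0,0.015,1],[0,0,0,0,0,0.015,1],[0,0,0,0,0,0.015,1],[0,0,0,0,0,0.014,1],[0,0,0,0,0,0,-1],[0,0,0,0,0,0,-1],[0,0,0,0,0,0,-1]], grip_force=30)

```text
clock: 3.62
tcp_pos: [0.5854, -0.3298, 0.0771]
orientation: [1.706, 2.636, 0.0]
contact_force: [0.2, 0.6, 0.3]
grip_width: 0.0511
gripper_force: 0.0
```

Request:
apply_moves(moves=[[0,0,0,0,0,0,-1],[0,0,0,0,0,0,-1],[0,0,0,0,0,0,-1],[0,0,0,0,0,0,-1],[0,0,0,0,0,0,-1],[0,0,0,0,0,0,-1],[0,0,0,0,0,0,-1],[0,0,0,0,0,0,-1]])

```text
clock: 4.28
tcp_pos: [0.5853, -0.3303, 0.0768]
orientation: [1.707, 2.636, 0.0]
contact_force: [1.7, -1.5, 4.1]
grip_width: 0.0249
gripper_force: 30.4
```

```bash
python3 - <<'E'
from h import *
o=telemetry.get_obs(); T=pose(o); print(T, o["contact_force"],o["grip_width"])
# current angle from grip
k=T[:3,3]-.019*T[:3,2]; d=(k-PIV)[:2]; phi=np.arctan2(d[0],-d[1]); print(k,phi,np.hypot(*d))
w=[]
p0=lev(phi,.0)[0]-T[:3,3]; print("off",p0)
def add(ph,th,n): p,Q=lev(ph,th); w.append((p,Q,n,-1))
add(phi,.1,2);add(phi,.2,2);add(phi,.3,2)
for ph in np.linspace(phi,-.56,9)[1:]: add(ph,.3,2)
add(-.56,.3,2)
plan(w)
E
```

```text
[[-0.4091  0.9125  0.0013  0.5853]
 [ 0.9125  0.4091 -0.0008 -0.3303]
 [-0.0013  0.0009 -1.      0.0768]
 [ 0.      0.      0.      1.    ]] [ 1.7171 -1.4724  4.0923] 0.024935158276559892
[ 0.5853 -0.3303  0.0958] 0.4399479739324061 0.12519981148538215
off [-0.0001  0.0002 -0.0018]
--call
[0,-0.47,-0.09,0.001,0,-0.005,-1],
[0,-0.47,-0.09,0.001,0,-0.006,-1],
[0,-0.48,0,0.001,0,-0.006,-1],
[0,-0.48,0,0.001,0,-0.006,-1],
[0,-0.48,0,0.001,0,-0.006,-1],
[0,-0.47,0,0.001,0,-0.007,-1],
[0.18,0,0.57,0,-0.007,0,-1],
[0.17,0,0.57,0,-0.007,0,-1],
--call
[0.18,0,0.57,0,-0.007,0,-1],
[0.18,0,0.57,0.001,-0.008,0,-1],
[0.17,0,0.57,0,-0.007,0,-1],
[0.18,0,0.57,0,-0.007,0,-1],
[0.18,0,0.57,0,-0.007,0,-1],
[0.17,0,0.57,0,-0.007,0,-1],
[0.18,0,0.57,0.001,-0.007,0,-1],
[0.17,0,0.58,0,-0.008,0,-1],
--call
[0.18,0,0.57,0,-0.007,0,-1],
[0.18,0,0.57,0,-0.007,0,-1],
[0.17,0,0.57,0.001,-0.007,0,-1],
[0.18,0,0.57,0,-0.008,0,-1],
[0.18,0,0.57,0,-0.007,0,-1],
[0.17,0,0.57,0,-0.007,-0.001,-1],
[0,0,0,0,0,0,-1],
[0,0,0,0,0,0,-1],
end [ 0.4708 -0.3143  0.1118] rows 24
```

Request:
apply_moves(moves=[[0,-0.48,-0.04,0.001,0,-0.006,-1],[0,-0.48,-0.04,0.001,0,-0.006,-1],[0,-0.48,0,0.001,0,-0.006,-1],[0,-0.48,0,0.001,0,-0.006,-1],[0,-0.48,0,0.001,0,-0.006,-1],[0,-0.48,0,0.001,0,-0.007,-1],[0,0,0,0,0,0,-1],[0,0,0,0,0,0,-1]])

```text
clock: 4.95
tcp_pos: [0.581, -0.3206, 0.1134]
orientation: [1.551, 2.421, -0.238]
contact_force: [2.6, -4.0, 1.6]
grip_width: 0.0252
gripper_force: 30.2
```

Request:
apply_moves(moves=[[0.18,0,0.57,0,-0.007,0,-1],[0.17,0,0.57,0,-0.007,0,-1],[0.18,0,0.57,0,-0.007,0,-1],[0.18,0,0.57,0.001,-0.008,0,-1],[0.17,0,0.57,0,-0.007,0,-1],[0.18,0,0.57,0,-0.007,0,-1],[0.18,0,0.57,0,-0.007,0,-1],[0.17,0,0.57,0,-0.007,0,-1]])

```text
clock: 5.62
tcp_pos: [0.5245, -0.3324, 0.1123]
orientation: [2.138, 1.985, -0.326]
contact_force: [-0.2, -4.4, 2.7]
grip_width: 0.0251
gripper_force: 30.3
```

```bash
cat >> h.py <<'E'
def st():
    o=telemetry.get_obs(); T=pose(o); k=T[:3,3]-.019*T[:3,2]; d=(k-PIV)[:2]
    print("clk",o["clock"],"tcp",T[:3,3],"grasp",k,"F",o["contact_force"],"w",round(float(o["grip_width"]),4),"phi",np.arctan2(d[0],-d[1]),"rad",np.hypot(*d),"pitch",np.degrees(np.arcsin(-T[2,0])) if 0 else T[2])
    return T
E
python3 - <<'E'
from h import *
T=st(); w=[]
k=T[:3,3]-.019*T[:3,2]; d=(k-PIV)[:2]; phi=np.arctan2(d[0],-d[1])
def add(ph,th,n): p,Q=lev(ph,th); w.append((p,Q,n,-1))
for ph in np.linspace(phi,-.56,8)[1:]: add(ph,.3,2)
add(-.56,.3,2)
plan(w)
E
```

```text
clk 5.6167 tcp [ 0.5245 -0.3324  0.1123] grasp [ 0.5249 -0.3267  0.1304] F [-0.1635 -4.3581  2.6514] w 0.0251 phi -0.06427658167724162 rad 0.1099385073786584 pitch [-0.2984  0.0009 -0.9544  0.1123]
--call
[0.09,0.01,0.28,0.001,-0.004,0,-1],
[0.09,0.02,0.27,0,-0.004,0.001,-1],
[0.1,0,0.33,0,-0.004,0,-1],
[0.1,0,0.32,0,-0.004,0,-1],
[0.1,0,0.32,0,-0.004,0,-1],
[0.1,0,0.33,0,-0.004,0,-1],
[0.1,0,0.32,0,-0.004,0,-1],
[0.1,0,0.32,0,-0.005,0,-1],
--call
[0.1,0,0.32,0,-0.004,0,-1],
[0.1,0,0.33,0,-0.004,0,-1],
[0.1,0,0.32,0,-0.004,0,-1],
[0.1,0,0.33,0.001,-0.004,0,-1],
[0.1,0,0.32,0,-0.004,0,-1],
[0.1,0,0.32,0,-0.004,-0.001,-1],
[0,0,0,0,0,0,-1],
[0,0,0,0,0,0,-1],
end [ 0.4711 -0.3142  0.1117] rows 16
```

Request:
apply_moves(moves=[[0.18,0,0.57,0,-0.007,0,-1],[0.18,0,0.57,0,-0.007,0,-1],[0.18,0,0.57,0,-0.007,0,-1],[0.18,0,0.57,0.001,-0.008,0,-1],[0.17,0,0.57,0,-0.007,0,-1],[0.18,0,0.57,0,-0.007,0,-1],[0.18,0,0.57,0,-0.007,0,-1],[0,0,0,0,0,0,-1]])

```text
clock: 6.28
tcp_pos: [0.4755, -0.3187, 0.1117]
orientation: [2.558, 1.497, -0.393]
contact_force: [-2.4, -4.3, 4.5]
grip_width: 0.0254
gripper_force: 30.4
```

```bash
python3 - <<'E'
from h import *
grab_frame("wrist"); T=st(); w=[]
grab_frame("wrist"); T=st(); w=[]
def add(ph,th,n): p,Q=lev(ph,th); w.append((p,Q,n,-1))
add(-.56,.3,1);add(-.56,.2,2);add(-.56,.1,2);add(-.56,0,2)
plan(w)
E
```

```text
clk 6.3333 tcp [ 0.4759 -0.3189  0.1117] grasp [ 0.4787 -0.3139  0.1299] F [-2.3257 -4.2882  4.0532] w 0.0252 phi -0.5026300593572413 rad 0.11060630782490703 pitch [-0.2992 -0.0014 -0.9542  0.1117]
clk 6.3833 tcp [ 0.4761 -0.3189  0.1117] grasp [ 0.4789 -0.314   0.1299] F [-3.0101 -4.5073  4.7551] w 0.0252 phi -0.5011994595953408 rad 0.11055548827591405 pitch [-0.2992 -0.0013 -0.9542  0.1117]
--call
[0.14,0.04,0.48,0.001,-0.007,0,-1],
[0,0.48,0,0,0,0.006,-1],
[0,0.47,0,-0.001,0,0.007,-1],
[0,0.48,0,0,0,0.006,-1],
[0,0.48,0,-0.001,0,0.006,-1],
[0,0.48,0,0,0,0.006,-1],
[0,0.47,0,-0.001,0,0.007,-1],
end [ 0.4654 -0.3227  0.0746] rows 7
```

Request:
apply_moves(moves=[[0.14,0.04,0.48,0.001,-0.007,0,-1],[0,0,0,0,0,0,-1],[0,0.48,0,0,0,0.006,-1],[0,0.47,0,-0.001,0,0.007,-1],[0,0.48,0,0,0,0.006,-1],[0,0.48,0,-0.001,0,0.006,-1],[0,0,0,0,0,0,-1],[0,0,0,0,0,0,-1]])

```text
clock: 7.05
tcp_pos: [0.4653, -0.3218, 0.0869]
orientation: [2.706, 1.494, -0.138]
contact_force: [-5.3, -6.9, 2.5]
grip_width: 0.0247
gripper_force: 30.9
```

```bash
python3 - <<'E'
from h import *
T=st(); w=[]
p,Q=lev(-.56,0); plan([(p,Q,2,-1)])
E
```

```text
clk 7.05 tcp [ 0.4653 -0.3218  0.0869] grasp [ 0.4664 -0.3202  0.1058] F [-5.2608 -6.8759  2.5299] w 0.0247 phi -0.5665817257088928 rad 0.12225368113554873 pitch [-0.1007 -0.0014 -0.9949  0.0869]
--call
[-0.01,0.48,-0.01,0,0,0.006,-1],
[0,0.48,-0.01,0,0.001,0.006,-1],
end [ 0.4657 -0.3231  0.075 ] rows 2
```

Request:
apply_moves(moves=[[0,0.48,0,0,0,0.006,-1],[0,0.48,0,-0.001,0,0.007,-1],[0,0,0,0,0,0.001,-1],[0,0,0,0,0,0,-1],[0,0,0,0,0,0,-1],[0,0,0,0,0,0,-0.2],[0,0,0,0,0,0,0],[0,0,0,0,0,0,0.2]])

```text
clock: 7.72
tcp_pos: [0.4674, -0.3194, 0.0731]
orientation: [-2.745, -1.524, -0.004]
contact_force: [0.1, 0.0, 0.9]
grip_width: 0.0506
gripper_force: 0.0
```

```bash
python3 - <<'E'
from h import *
T=st()
E
```

```text
clk 7.7167 tcp [ 0.4674 -0.3194  0.0731] grasp [ 0.4673 -0.3194  0.0921] F [0.0929 0.0148 0.925 ] w 0.0506 phi -0.5631275137680771 rad 0.12114038318648251 pitch [ 0.0034 -0.0003 -1.      0.0731]
```

```bash
python3 - <<'E'
from h import *
p=pose()[:3,3]
plan([((p[0],p[1],.15),tool(62),3,.2),((.53,-.2,.25),tool(85),6,1),((.55,0,.28),tool(96),6,1),((.6,.31,.28),tool(96),8,1)])
E
```

```text
--call
[0,-0.01,-0.22,0,0,-0.026,0.2],
[0,-0.01,-0.22,0,0,-0.025,0.2],
[0,-0.01,-0.21,0,0,-0.026,0.2],
[0,0,-0.64,0.023,0,-0.017,1],
[0,0,-0.64,0.022,0.001,-0.017,1],
[0,0,-0.64,0.022,0.003,-0.016,1],
[0,0,-0.64,0.022,0.004,-0.017,1],
[0,0,-0.64,0.022,0.006,-0.016,1],
--call
[0,0,-0.64,0.021,0.008,-0.017,1],
[0,0,-0.3,0.034,0,-0.005,1],
[0,0,-0.31,0.033,0.001,-0.005,1],
[0,0,-0.3,0.033,0.003,-0.005,1],
[0,0,-0.31,0.034,0.004,-0.005,1],
[0,0,-0.3,0.033,0.005,-0.005,1],
[0,0,-0.31,0.033,0.005,-0.005,1],
[0,0,0,0.038,0.01,0,1],
--call
[0,0,0,0.038,0.01,0,1],
[0,0,0,0.038,0.01,0,1],
[0,0,0,0.038,0.01,0,1],
[0,0,0,0.038,0.011,0,1],
[0,0,0,0.038,0.01,0,1],
[0,0,0,0.038,0.011,0,1],
[0,0,0,0.037,0.01,0,1],
end [0.5997 0.3097 0.2803] rows 23
```

Request:
apply_moves(moves=[[0,0,-0.22,0,0,-0.026,0.2],[0,0,-0.22,0,0,-0.025,0.2],[0,0,-0.22,0,0,-0.026,0.2],[0,0,-0.64,0.023,0,-0.017,1],[0,0,-0.64,0.022,0.001,-0.017,1],[0,0,-0.64,0.022,0.003,-0.016,1],[0,0,-0.64,0.022,0.004,-0.017,1],[0,0,-0.64,0.022,0.006,-0.016,1]])

```text
clock: 8.38
tcp_pos: [0.5189, -0.2197, 0.2344]
orientation: [-2.381, -2.048, -0.004]
contact_force: [0.5, 0.6, -0.0]
grip_width: 0.0855
gripper_force: 0.0
```

```bash
python3 - <<'E'
from h import *
grab_frame("wrist");T=pose(); im=grab_frame("wrist"); cv2.imwrite("pics/w4.png",im); np.save("T4.npy",T)
d=silhouettes("knob","wrist")
for q in d[:1]: print(q["p"],q["extent"])
d=silhouettes("jaw","wrist")
for q in d[:2]: print(q["p"],q["extent"])
print(T[:3,3],proj("wrist",[[.4656,-.3229,.116],[.4656,-.3229,.142]],T))
E
```

```text
0.69 [258.7, 266.2, 65.0, 136.8]
0.66 [324.4, 141.1, 57.6, 120.1]
[ 0.5233 -0.2146  0.2379] [[239.3985 323.6698]
 [235.7324 343.177 ]]
```

View pics/w4.png

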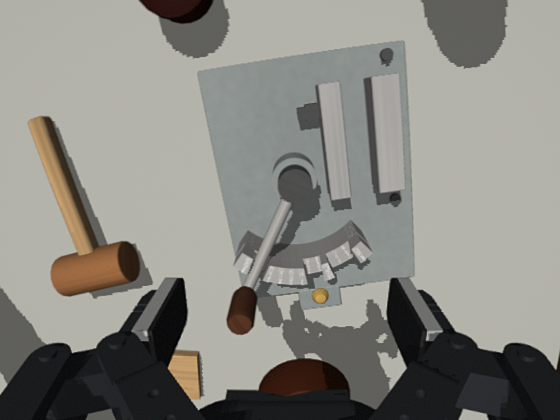

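Request:
apply_moves(moves=[[0,0,-0.64,0.021,0.008,-0.017,1],[0,0,-0.3,0.034,0,-0.005,1],[0,0,-0.31,0.033,0.001,-0.005,1],[0,0,-0.3,0.033,0.003,-0.005,1],[0,0,-0.31,0.034,0.004,-0.005,1],[0,0,-0.3,0.033,0.005,-0.005,1],[0,0,-0.31,0.033,0.005,-0.005,1],[0,0,0,0.038,0.01,0,1]])

```text
clock: 9.25
tcp_pos: [0.555, 0.0355, 0.2811]
orientation: [2.107, 2.33, 0.002]
contact_force: [0.8, 0.2, -0.3]
grip_width: 0.0856
gripper_force: 0.0
```

Request:
apply_moves(moves=[[0,0,0,0.038,0.01,0,1],[0,0,0,0.038,0.01,0,1],[0,0,0,0.038,0.01,0,1],[0,0,0,0.038,0.011,0,1],[0,0,0,0.038,0.01,0,1],[0,0,0,0.038,0.011,0,1],[0,0,0,0.037,0.01,0,1],[0,0,0,0,0,0,1]])

```text
clock: 9.92
tcp_pos: [0.5973, 0.3158, 0.28]
orientation: [-2.091, -2.337, -0.006]
contact_force: [-2.5, 0.3, 0.7]
grip_width: 0.0854
gripper_force: 0.0
```

```bash
python3 - <<'E'
from h import *
grab_frame("wrist");grab_frame("wrist");T=pose(); im=grab_frame("wrist"); cv2.imwrite("pics/w5.png",im); np.save("T5.npy",T);print(T)
for t in("panel","rest"):
    for i,d in enumerate(silhouettes(t,"wrist")[:3]):
        print(t,round(d["p"],2),np.round(d["extent"],1),d["mask"].sum())
x0,y0=140,60
cv2.imwrite("pics/w5c.png",cv2.resize(im[y0:y0+280,x0:x0+340],None,fx=2.1,fy=2.1,interpolation=cv2.INTER_CUBIC))
E
```

```text
[[-0.105   0.9945 -0.0008  0.5989]
 [ 0.9945  0.105   0.0011  0.3085]
 [ 0.0012 -0.0007 -1.      0.28  ]
 [ 0.      0.      0.      1.    ]]
panel 0.96 [290.5 208.4  39.4 148.7] 4942
panel 0.93 [414.  293.6 111.3  96.8] 3423
panel 0.86 [163.7 136.8 100.9  66.9] 4372
rest 0.61 [296.1 191.3  97.7 135.7] 7699
```

View pics/w5c.png

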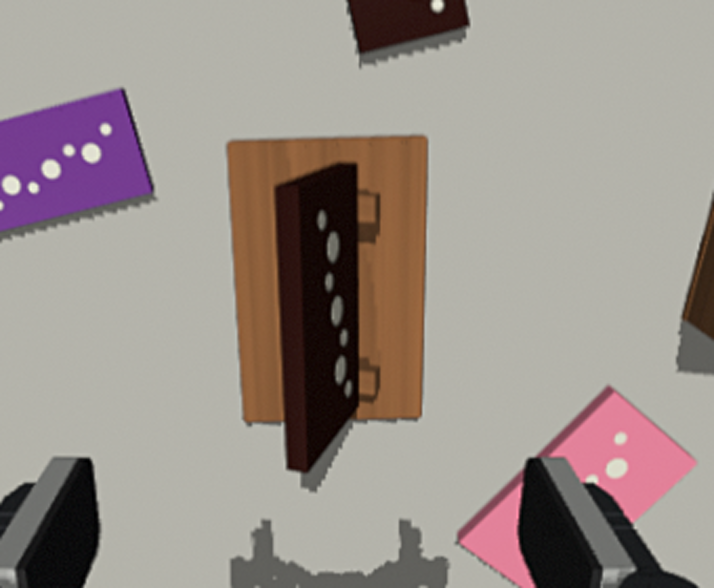

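```bash
python3 - <<'E'
from h import *
from scipy.optimize import least_squares
T=np.load("T5.npy"); f=lambda x,y:(140+x/2.1-.25,60+y/2.1-.25)
M=np.array([[6,70,80],[6,-70,80],[-6,70,80],[-6,-70,80],[6,70,0],[6,-70,0]])/1e3
uv=np.array([f(*q) for q in[(299,181),(307,470),(276,187),(288,468),(357,163),(358,408)]])
def pts(v): return M@R.from_euler("ZY",[v[2],-v[3]]).as_matrix().T+[v[0],v[1],v[4]]
def res(v): return np.r_[(proj("wrist",pts(v),T)-uv).ravel(),(v[3]-.38)/.03,(v[4]-.028)/.001]
s=least_squares(res,[.62,.265,.1,.38,.028]); v=s.x; print(v,np.abs(s.fun).max(),s.fun)
np.save("v.npy",v)
Rp=R.from_euler("ZY",[v[2],-v[3]]).as_matrix(); O=np.array([v[0],v[1],v[4]])
# rest check
for q in[(228,142),(427,137),(420,417),(245,423)]: print(onz("wrist",f(*q),.01,T)[0])
print("center",O+Rp@[0,0,.04],"top",O+Rp@[0,0,.08])
# top-camera check
print(proj("top",pts(v)))
E
```

```text
[0.623  0.2725 0.1282 0.3713 0.0274] 1.742772866931233 [ 0.6259  1.7428  0.6013  1.5886 -0.709  -1.5719 -1.1668  0.5546  0.4078
 -1.0634  0.3009 -1.38   -0.2913 -0.6023]
[0.5497 0.3431 0.01  ]
[0.6568 0.3571 0.01  ]
[0.6783 0.1904 0.01  ]
[0.572  0.1752 0.01  ]
center [0.6086 0.2707 0.0647] top [0.5942 0.2688 0.1019]
[[133.1791 198.4738]
 [183.4713 192.4748]
 [134.0511 202.5587]
 [184.1854 196.5535]
 [139.2276 190.9081]
 [186.6031 185.2921]]
```

```bash
python3 - <<'E'
from h import *
v=np.load("v.npy"); Rp=R.from_euler("ZY",[v[2],-.38]).as_matrix(); O=np.array([v[0],v[1],.028])
Q=np.c_[Rp[:,1],Rp[:,0],-Rp[:,2]]
g=lambda z:O+Rp@[0,0,z]
print(g(.113),g(.043))
plan([(g(.113),Q,7,.3),(g(.113),Q,1,.3),(g(.043),Q,6,.3)])
E
```

```text
[0.5814 0.2672 0.1329] [0.6071 0.2705 0.0679]
--call
[-0.52,0.01,-0.04,-0.005,-0.003,0.021,0.3],
[-0.52,0.01,-0.04,-0.005,-0.004,0.021,0.3],
[-0.52,0.01,-0.04,-0.005,-0.006,0.021,0.3],
[-0.51,0.01,-0.04,-0.005,-0.007,0.02,0.3],
[-0.52,0,-0.04,-0.005,-0.008,0.02,0.3],
[-0.51,0,-0.03,-0.005,-0.009,0.02,0.3],
[-0.52,0.01,-0.04,-0.006,-0.01,0.019,0.3],
[0,0,0,0,0,0,0.3],
--call
[0,0,0,0,0,0.012,0.3],
[0,0,0,0,0,0.012,0.3],
[0,0,0,0,0,0.011,0.3],
[0,0,0,0,0,0.012,0.3],
[0,0,0,0,0,0.011,0.3],
[0,0,0,0,0,0.012,0.3],
end [0.607  0.27   0.0674] rows 14
```

Request:
apply_moves(moves=[[-0.52,0,-0.04,-0.005,-0.003,0.021,0.3],[-0.52,0,-0.04,-0.005,-0.004,0.021,0.3],[-0.52,0,-0.04,-0.005,-0.006,0.021,0.3],[-0.52,0,-0.04,-0.005,-0.007,0.02,0.3],[-0.52,0,-0.04,-0.005,-0.008,0.02,0.3],[-0.51,0,-0.04,-0.005,-0.009,0.02,0.3],[-0.52,0,-0.04,-0.006,-0.01,0.019,0.3],[0,0,0,0,0,0,0.3]])

```text
clock: 10.83
tcp_pos: [0.5762, 0.2631, 0.1279]
orientation: [1.885, 2.151, 0.398]
contact_force: [-0.8, -1.5, -0.7]
grip_width: 0.0556
gripper_force: 0.0
```

```bash
python3 - <<'E'
from h import *
grab_frame("wrist");grab_frame("wrist");T=st(); im=grab_frame("wrist")
v=np.load("v.npy"); Rp=R.from_euler("ZY",[v[2],-.38]).as_matrix(); O=np.array([v[0],v[1],.028])
Q=np.c_[Rp[:,1],Rp[:,0],-Rp[:,2]]
M=np.array([[6,70,80],[6,-70,80],[-6,70,80],[-6,-70,80],[6,70,0],[6,-70,0]])/1e3
uv=proj("wrist",M@Rp.T+O,T)
im=cv2.resize(im,None,fx=1.4,fy=1.4,interpolation=cv2.INTER_CUBIC)
for p in uv: cv2.circle(im,tuple(int(round(x)) for x in p*1.4),3,(0,255,0),1)
cv2.imwrite("pics/w6.png",im)
plan([(O+Rp@[0,0,.043],Q,6,.3)])
E
```

```text
clk 10.9333 tcp [0.581  0.2674 0.1334] grasp [0.574  0.2666 0.1511] F [0.8596 0.3765 0.2806] w 0.0557 phi 3.0549287609881226 rad 0.4854134174254834 pitch [-0.0054  0.3714 -0.9285  0.1334]
--call
[0.01,0,0,0,0,0.012,0.3],
[0,0,0.01,0,0,0.012,0.3],
[0.01,0.01,0,0,-0.001,0.012,0.3],
[0,0,0.01,0,0,0.012,0.3],
[0.01,0.01,0,-0.001,-0.001,0.012,0.3],
[0,0,0.01,0,0,0.011,0.3],
end [0.6071 0.2709 0.0683] rows 6
```

View pics/w6.png

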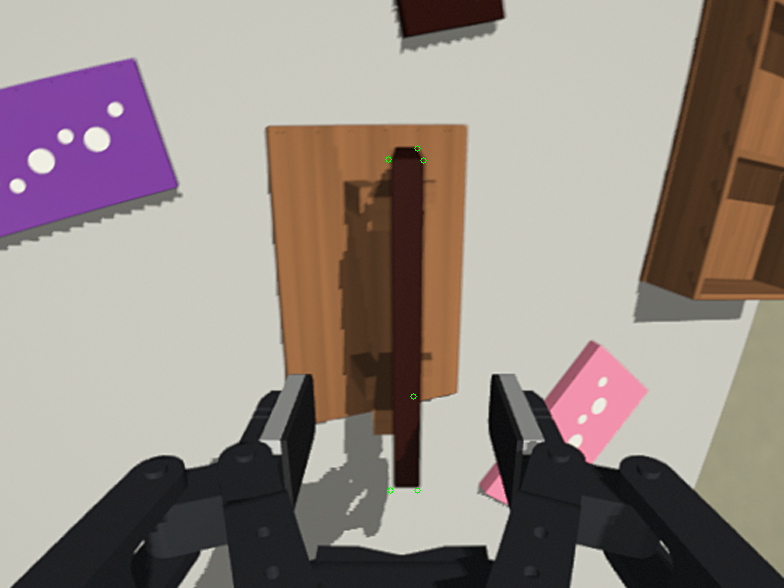

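Request:
apply_moves(moves=[[0.01,0,0,0,0.001,0.012,0.3],[0,0,0.01,0,0,0.012,0.3],[0.01,0.01,0,0,0,0.012,0.3],[0,0,0.01,0,0,0.012,0.3],[0.01,0.01,0,0,0,0.012,0.3],[0,0,0.01,0,0,0.011,0.3],[0,0,0,0,0,0,0.3],[0,0,0,0,0,0,-0.4]], grip_force=40)

```text
clock: 11.65
tcp_pos: [0.6078, 0.2723, 0.0665]
orientation: [1.889, 2.152, 0.41]
contact_force: [-0.1, 0.5, 0.6]
grip_width: 0.0448
gripper_force: 0.0
```

Request:
apply_moves(moves=[[0,0,0,0,0,0,-1],[0,0,0,0,0,0,-1],[0,0,0,0,0,0,-1],[0,0,0,0,0,0,-1],[0,0,0,0,0,0,-1],[0,0,0,0,0,0,-1],[0,0,0,0,0,0,-1],[0,0,0,0,0,0,-1]])

```text
clock: 12.32
tcp_pos: [0.6083, 0.2728, 0.0686]
orientation: [1.888, 2.15, 0.414]
contact_force: [-3.3, -0.1, 6.8]
grip_width: 0.0115
gripper_force: 40.3
```

```bash
python3 - <<'E'
from h import *
T=st(); v=np.load("v.npy"); Rp=R.from_euler("ZY",[v[2],-.38]).as_matrix(); O=np.array([v[0],v[1],.028])
k=T[:3,3]-.019*T[:3,2]; print("grasp in panel",Rp.T@(k-O))
p=T[:3,3]
plan([(p+[-.03,0,.075],T[:3,:3],4,-1),(p+[-.03,0,.12],tool(90),6,-1),((.60,.0,.23),tool(90),8,-1),((.60,-.187,.23),tool(90),6,-1)])
E
```

```text
clk 12.3167 tcp [0.6083 0.2728 0.0686] grasp [0.6014 0.2719 0.0862] F [-3.2727 -0.0908  6.8128] w 0.0115 phi 3.0006739975922603 rad 0.49378209702349435 pitch [ 0.0001  0.3712 -0.9285  0.0686]
grasp in panel [0.0016 0.0021 0.062 ]
--call
[0,0,0,0.001,0,-0.02,-1],
[0,0,0,0.001,0,-0.02,-1],
[0,0,0,0.001,0,-0.02,-1],
[0,0,0,0.001,0,-0.021,-1],
[0.6,-0.04,0.2,0,0.003,-0.007,-1],
[0.61,-0.04,0.2,0,0.002,-0.007,-1],
[0.6,-0.04,0.21,0,0.002,-0.007,-1],
[0.61,-0.04,0.2,0,0.002,-0.007,-1],
--call
[0.6,-0.04,0.21,0,0.001,-0.008,-1],
[0.61,-0.04,0.2,0,0,-0.007,-1],
[0,0,0,-0.034,0.003,-0.005,-1],
[0,0,0,-0.034,0.003,-0.005,-1],
[0,0,0,-0.034,0.003,-0.005,-1],
[0,0,0,-0.034,0.003,-0.005,-1],
[0,0,0,-0.034,0.002,-0.005,-1],
[0,0,0,-0.034,0.003,-0.006,-1],
--call
[0,0,0,-0.034,0.002,-0.005,-1],
[0,0,0,-0.035,0.003,-0.006,-1],
[0,0,0,-0.031,0,0,-1],
[0,0,0,-0.031,0,0,-1],
[0,0,0,-0.031,0,0,-1],
[0,0,0,-0.031,0,0,-1],
[0,0,0,-0.031,0,0,-1],
[0,0,0,-0.032,0,0,-1],
end [ 0.6004 -0.1872  0.2305] rows 24
```

```bash
python3 - <<'E'
from h import *
T=np.load("T4.npy"); 
for n,q in[("far L top",(371.5,77)),("far L bot",(377,191.5)),("far R top",(400,73)),("far R bot",(403.5,191)),("near R top",(338,83)),("near R bot",(349.5,197)),("near L top",(318,85)),("near L bot",(332,199))]: print(n,onz("wrist",q,.047,T)[0])
T=np.load("T2.npy");im=cv2.imread("pics/w2.png");g=cv2.cvtColor(im,cv2.COLOR_BGR2GRAY)
for row in(120,150,180,210): 
  u=np.arange(300,370);print(row,g[row,315:345], 'min at',315+np.argmin(g[row,315:345]),onz("wrist",(315+np.argmin(g[row,315:345]),row),.047,T)[0])
im=cv2.imread("pics/w4.png");g=cv2.cvtColor(im,cv2.COLOR_BGR2GRAY)
for row in(90,110,130,150,170,185):print(row,g[row,334:384])
E
```

```text
far L top [ 0.6113 -0.1333  0.047 ]
far L bot [ 0.609  -0.2403  0.047 ]
far R top [ 0.6372 -0.1331  0.047 ]
far R bot [ 0.6352 -0.2435  0.047 ]
near R top [ 0.581  -0.1345  0.047 ]
near R bot [ 0.5817 -0.2421  0.047 ]
near L top [ 0.5631 -0.1338  0.047 ]
near L bot [ 0.5644 -0.2417  0.047 ]
120 [168 165 165 164 165 164 163 164 166 164 159 159 162 164 161 107  76 136
 162 166 164 165 166 167 166 164 163 161 161 160] min at 331 [ 0.6097 -0.1387  0.047 ]
150 [164 164 162 159 159 159 161 163 162 159 156 159 163 166 120  71 125 160
 165 164 164 166 168 168 165 164 162 162 164 163] min at 330 [ 0.6097 -0.1674  0.047 ]
180 [163 162 158 156 155 156 159 162 157 154 157 160 164 131  77 119 157 166
 165 166 167 170 170 168 164 162 164 166 166 166] min at 329 [ 0.6097 -0.1974  0.047 ]
210 [162 159 155 155 153 158 163 159 153 156 161 165 141  80 114 158 167 167
 167 169 170 170 168 166 162 167 169 168 166 165] min at 328 [ 0.6098 -0.2292  0.047 ]
90 [167 163 163 166 167 159 139 134 142 142 141 141 142 142 143 144 144 143
 143 143 143 144 144 144 143 144 144 143 144 139 109  74  66  67  70  71
  6
[... 394 characters left out ...]
43 140 121  85  68
  68  71  70  69  79 121 154 166 168 166 170 172 171 170]
150 [162 160 159 159 163 165 163 160 159 161 163 157 130 132 142 143 142 142
 141 141 143 144 144 145 144 144 144 142 140 139 139 139 139 142 135 106
  73  69  71  71  70  68  98 142 165 169 169 169 171 172]
170 [165 166 161 158 158 158 161 164 164 159 157 161 164 157 131 131 142 142
 141 141 141 142 142 140 140 140 141 141 142 141 142 142 141 143 143 143
 127  86  69  70  72  70  70  84 129 161 168 168 169 171]
185 [163 165 166 163 159 157 157 158 162 164 161 157 160 163 162 139 122 140
 141 141 141 141 142 141 142 140 140 141 140 140 140 140 140 140 140 141
 142 142 126  94  72  72  69  65  83 127 161 170 170 170]
```

Request:
apply_moves(moves=[[0,0,0,0.001,0,-0.02,-1],[0,0,0,0.001,0,-0.02,-1],[0,0,0,0.001,0,-0.02,-1],[0,0,0,0.001,0,-0.021,-1],[0.6,-0.04,0.2,0,0.003,-0.007,-1],[0.61,-0.04,0.2,0,0.002,-0.007,-1],[0.6,-0.04,0.2,0,0.002,-0.007,-1],[0.61,-0.04,0.2,0,0.002,-0.007,-1]])

```text
clock: 12.98
tcp_pos: [0.5782, 0.2724, 0.1732]
orientation: [2.114, 2.208, 0.14]
contact_force: [0.4, 0.1, -0.8]
grip_width: 0.0115
gripper_force: 42.0
```

Request:
apply_moves(moves=[[0.6,-0.04,0.21,0,0.001,-0.008,-1],[0.61,-0.04,0.2,0,0,-0.007,-1],[0,0,0,-0.034,0.003,-0.005,-1],[0,0,0,-0.034,0.003,-0.005,-1],[0,0,0,-0.034,0.003,-0.005,-1],[0,0,0,-0.034,0.003,-0.005,-1],[0,0,0,-0.034,0.002,-0.005,-1],[0,0,0,-0.034,0.003,-0.006,-1]])

```text
clock: 13.65
tcp_pos: [0.5949, 0.0665, 0.2185]
orientation: [-2.22, -2.222, 0.004]
contact_force: [1.4, -0.2, -0.8]
grip_width: 0.0116
gripper_force: 42.2
```

Request:
apply_moves(moves=[[0,0,0,-0.034,0.002,-0.005,-1],[0,0,0,-0.035,0.003,-0.006,-1],[0,0,0,-0.031,0,0,-1],[0,0,0,-0.031,0,0,-1],[0,0,0,-0.031,0,0,-1],[0,0,0,-0.031,0,0,-1],[0,0,0,-0.031,0,0,-1],[0,0,0,-0.032,0,0,-1]])

```text
clock: 14.32
tcp_pos: [0.6001, -0.189, 0.2298]
orientation: [-2.22, -2.222, 0.003]
contact_force: [0.3, 0.2, -1.2]
grip_width: 0.0116
gripper_force: 42.2
```

```bash
python3 - <<'E'
from h import *
grab_frame("wrist");grab_frame("wrist");T=st();print(T); np.save("T7.npy",T); im=grab_frame("wrist"); cv2.imwrite("pics/w7.png",im); t=grab_frame("top"); cv2.imwrite("pics/t7.png",t); s=grab_frame("side"); cv2.imwrite("pics/s7.png",s)
for c in("wrist","top","side"):
    for d in silhouettes("panel",c)[:4]: print(c,round(d["p"],2),np.round(d["extent"],1),d["mask"].sum())
A=cv2.resize(im[60:350,200:420],None,fx=1.7,fy=1.7,interpolation=cv2.INTER_CUBIC)
P=proj("side",T[:3,3])[0].astype(int); print(P)
B=cv2.resize(s[P[1]-80:P[1]+80,P[0]-70:P[0]+70],None,fx=3,fy=3,interpolation=cv2.INTER_CUBIC)
h=493; out=np.zeros((h,A.shape[1]+B.shape[1],3),np.uint8); out[:A.shape[0],:A.shape[1]]=A[:h]; out[:B.shape[0],A.shape[1]:]=B[:h]; print(A.shape,B.shape); cv2.imwrite("pics/c7.png",out)
E
```

```text
clk 14.4167 tcp [ 0.5991 -0.1958  0.2292] grasp [ 0.5991 -0.1957  0.2482] F [ 0.4278 -0.5711 -0.9535] w 0.0117 phi 1.8782605089863806 rad 0.07043540276898017 pitch [-0.0052 -0.003  -1.      0.2292]
[[ 0.009   1.     -0.003   0.5991]
 [ 0.9999 -0.009  -0.0052 -0.1958]
 [-0.0052 -0.003  -1.      0.2292]
 [ 0.      0.      0.      1.    ]]
wrist 0.94 [285.8 254.7  39.8 277.2] 9646
top 0.88 [210.4 136.7  57.8  43.8] 1235
top 0.71 [102.  189.6  41.1  33.5] 735
top 0.67 [311.9 192.3  23.1  12.4] 199
top 0.65 [147.4 249.2  33.8  35.2] 716
side 0.71 [343.9 189.7  31.3  35.2] 486
side 0.61 [305.1 226.9   9.   40.9] 220
side 0.53 [252.2 163.2  29.1  19.3] 303
[305 221]
(493, 374, 3) (480, 420, 3)
```

View pics/c7.png

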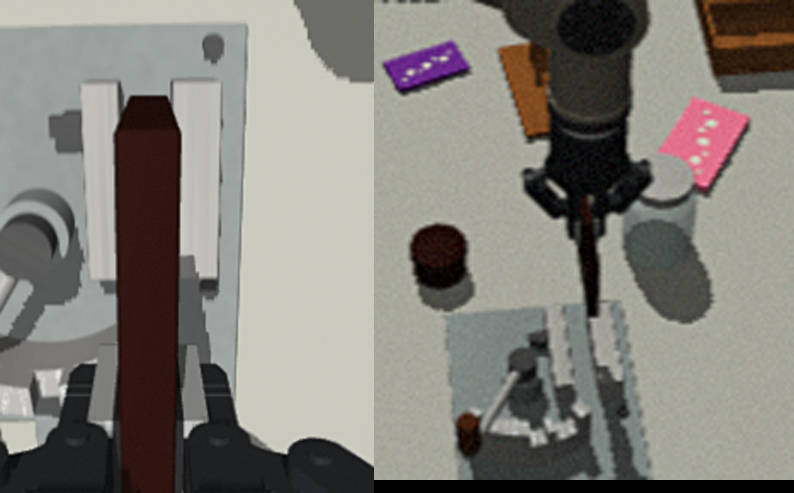

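```bash
python3 - <<'E'
from h import *
T=np.load("T7.npy"); f=lambda x,y:(200+x/1.7-.2,60+y/1.7-.2)
im=cv2.cvtColor(cv2.imread("pics/w7.png"),cv2.COLOR_BGR2GRAY); print(im[112:142,287])
z=T[2,3]+.037
for q in[(117,131),(180,131),(118,400),(180,400)]: print(onz("wrist",f(*q),z,T)[0])
print("bottom far end",[onz("wrist",f(*q),z-.08,T)[0] for q in[(133,97),(167,97)]])
S=st(); Tn=pose()
P=lambda z:(.6025,-.187,z)
E
```

```text
[160 163 166 151  59  12  13  14  21  17  17  16  17  17  18  16  16  17
  18  18  17  19  17  19  22  30  31  30  31  32]
[ 0.5936 -0.1275  0.2662]
[ 0.6045 -0.1276  0.2662]
[ 0.5924 -0.181   0.2662]
[ 0.6049 -0.1811  0.2662]
bottom far end [array([ 0.5942, -0.1282,  0.1862]), array([ 0.6043, -0.1283,  0.1862])]
clk 14.7167 tcp [ 0.6009 -0.1856  0.23  ] grasp [ 0.6009 -0.1856  0.249 ] F [-0.8496 -0.4824 -0.6535] w 0.0114 phi 1.9982586356062022 rad 0.07574388209896565 pitch [-0.0006 -0.0013 -1.      0.23  ]
```

```bash
python3 - <<'E'
from h import *
plan([((.602,-.1855,.2),tool(90),2,-1),((.602,-.1855,.062),tool(90),8,-1)])
E
```

```text
--call
[-0.01,0,0.02,0,0.001,0.015,-1],
[0,0.01,0.01,0,0,0.015,-1],
[0,0,0,0,0,0.017,-1],
[0,0,0,0,0,0.017,-1],
[0,0,0,0,0,0.017,-1],
[0,0,0,0,0,0.017,-1],
[0,0,0,0,0,0.018,-1],
[0,0,0,0,0,0.017,-1],
--call
[0,0,0,0,0,0.018,-1],
[0,0,0,0,0,0.017,-1],
end [ 0.6018 -0.1856  0.062 ] rows 10
```

Request:
apply_moves(moves=[[-0.01,0,0.02,0,0.001,0.015,-1],[0,0.01,0.01,0,0,0.015,-1],[0,0,0,0,0,0.017,-1],[0,0,0,0,0,0.017,-1],[0,0,0,0,0,0.017,-1],[0,0,0,0,0,0.017,-1],[0,0,0,0,0,0.017,-1],[0,0,0,0,0,0.017,-1]])

```text
clock: 15.38
tcp_pos: [0.602, -0.1861, 0.0975]
orientation: [2.221, 2.221, 0.0]
contact_force: [0.0, -0.0, -1.6]
grip_width: 0.0116
gripper_force: 42.2
```

```bash
python3 - <<'E'
from h import *
grab_frame("wrist");st();grab_frame("wrist");T=st(); im=grab_frame("wrist"); cv2.imwrite("pics/w8.png",im)
g=cv2.cvtColor(im,cv2.COLOR_BGR2GRAY)
a=cv2.imread("pics/w8.png")[60:260,200:400]; cv2.imwrite("pics/c8.png",cv2.resize(a,None,fx=3,fy=3,interpolation=cv2.INTER_CUBIC))
P=np.array([[.610,-.132,.047],[.582,-.132,.047],[.602-.006,-.1172,T[2,3]-.043],[.602+.006,-.1172,T[2,3]-.043]]);print(proj("wrist",P,T))
plan([((.602,-.1855,.060),tool(90),5,-1)])
E
```

```text
clk 15.4333 tcp [ 0.5997 -0.1857  0.0939] grasp [ 0.5998 -0.1857  0.1129] F [-1.3707 -0.6214 -3.5507] w 0.0116 phi 2.0027189804842394 rad 0.07470538365979698 pitch [ 0.0014 -0.005  -1.      0.0939]
clk 15.4833 tcp [ 0.5998 -0.1858  0.0954] grasp [ 0.5999 -0.1859  0.1144] F [-0.6309  0.0326 -1.2314] w 0.0115 phi 2.0011432173823858 rad 0.07466608461500497 pitch [ 0.0014 -0.0053 -1.      0.0954]
[[308.1829 142.8112]
 [255.7212 142.8426]
 [281.5874 115.1359]
 [305.2529 115.1368]]
--call
[-0.01,0,0,0,0,0.007,-1],
[0,0,0,0,0,0.008,-1],
[-0.01,0,0,0,0,0.007,-1],
[0,0,0,0,0.001,0.008,-1],
[-0.01,-0.01,0,0.001,0,0.007,-1],
end [ 0.6019 -0.1852  0.0601] rows 5
```

View pics/c8.png

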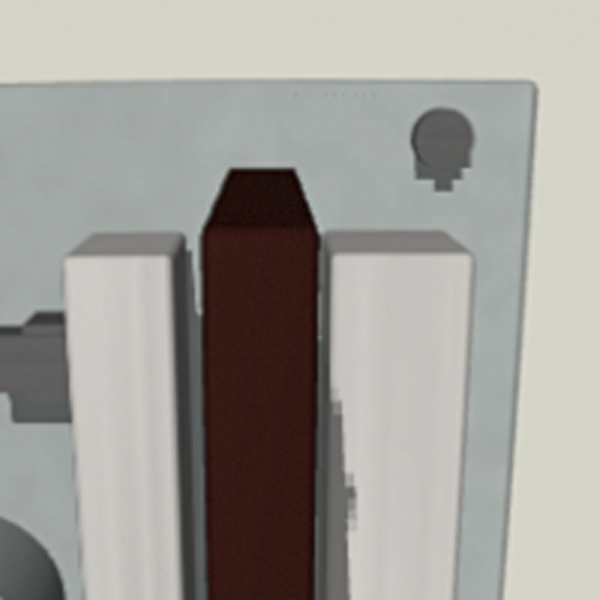

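Request:
apply_moves(moves=[[0,0,0,0,0,0.007,-1],[0,0,0,0,0.001,0.007,-1],[0,0,0,0,0,0.007,-1],[0,0,0,0,0,0.007,-1],[0,0,0,0,0,0.005,-1],[0,0,0,0,0,0,-1],[0,0,0,0,0,0,-1],[0,0,0,0,0,0,-1]])

```text
clock: 16.2
tcp_pos: [0.6029, -0.1876, 0.0653]
orientation: [2.224, 2.219, -0.0]
contact_force: [0.8, 0.1, -0.6]
grip_width: 0.0118
gripper_force: 42.1
```

```bash
python3 - <<'E'
from h import *
st()
plan([((.602,-.1855,.057),tool(90),2,-1)])
E
```

```text
clk 16.2 tcp [ 0.6029 -0.1876  0.0653] grasp [ 0.6029 -0.1876  0.0843] F [ 0.7932  0.1304 -0.6178] w 0.0118 phi 1.9641473516172216 rad 0.07672324789535048 pitch [-0.0003  0.0001 -1.      0.0653]
--call
[0,0,-0.01,0.001,0,0.004,-1],
[0,0,-0.01,0.001,-0.001,0.004,-1],
end [ 0.6019 -0.1856  0.0572] rows 2
```

Request:
apply_moves(moves=[[0,0,0,0.001,0,0.003,-1],[0,0,0,0.001,0,0.003,-1],[0,0,0,0,0,0.001,-1],[0,0,0,0,0,0.001,-1],[0,0,0,0,0,0,-1],[0,0,0,0,0,0,-1],[0,0,0,0,0,0,-1],[0,0,0,0,0,0,-1]])

```text
clock: 16.87
tcp_pos: [0.6028, -0.1856, 0.0571]
orientation: [2.224, 2.219, -0.0]
contact_force: [0.3, -0.1, -2.2]
grip_width: 0.0117
gripper_force: 42.1
```

Request:
apply_moves(moves=[[0,0,0,0,0,0.001,-1],[0,0,0,0,0,0.001,-1],[0,0,0,0,0,0,-1],[0,0,0,0,0,0,-1],[0,0,0,0,0,0,-1],[0,0,0,0,0,0,-1],[0,0,0,0,0,0,-1],[0,0,0,0,0,0,-1]])

```text
clock: 17.53
tcp_pos: [0.603, -0.1856, 0.0558]
orientation: [2.223, 2.219, -0.0]
contact_force: [-1.1, 1.3, 6.3]
grip_width: 0.0116
gripper_force: 43.0
```

```bash
python3 - <<'E'
from h import *
for i in range(4): grab_frame("wrist"); o=telemetry.get_obs(); print(o["contact_force"],o["tcp_pos"])
E
```

```text
[-1.8899  0.8276  5.7908] [ 0.6029 -0.1856  0.0558]
[-1.912   1.4752  5.0701] [ 0.603  -0.1856  0.0558]
[-0.5718  0.5292  4.5328] [ 0.603  -0.1856  0.0558]
[-2.1479  0.3139  5.4492] [ 0.603  -0.1856  0.0558]
```

Request:
apply_moves(moves=[[0,0,0,0,0,0,-0.7],[0,0,0,0,0,0,-0.6],[0,0,0,0,0,0,-0.5],[0,0,0,0,0,0,-0.4],[0,0,0,0,0,0,-0.3],[0,0,0,0,0,0,-0.2],[0,0,0,0,0,0,-0.2],[0,0,0,0,0,0,-0.2]])

```text
clock: 18.4
tcp_pos: [0.6026, -0.1856, 0.055]
orientation: [-2.224, -2.219, 0.001]
contact_force: [-0.1, -0.5, -0.6]
grip_width: 0.0341
gripper_force: 0.0
```

```bash
python3 - <<'E'
from h import *
st()
p=lev(-.56,0)[0]; print(p)
plan([((.603,-.1856,.17),tool(90),7,-.2),((.55,-.25,.17),tool(75),3,1),((p[0],p[1],.155),tool(58),5,1),((p[0],p[1],.155),tool(58),1,1)])
E
```

```text
clk 18.4 tcp [ 0.6026 -0.1856  0.055 ] grasp [ 0.6026 -0.1856  0.074 ] F [-0.0807 -0.5154 -0.5689] w 0.0341 phi 1.9896004958749716 rad 0.07732722508693453 pitch [-0.0002 -0.0003 -1.      0.055 ]
[ 0.4656 -0.3229  0.075 ]
--call
[0,0,0,0,0,-0.016,-0.2],
[0,0,0,0,0,-0.017,-0.2],
[0,0,0,0,0,-0.016,-0.2],
[0,0,-0.01,0,0,-0.017,-0.2],
[0,0,0,0,0,-0.016,-0.2],
[0,0,-0.01,0,0,-0.017,-0.2],
[0,0,0,0,0,-0.016,-0.2],
[0,0,0.83,-0.021,-0.018,0,1],
--call
[0,0,0.83,-0.023,-0.015,0,1],
[0,0,0.84,-0.025,-0.014,0,1],
[0,0,0.57,-0.018,-0.012,0.003,1],
[0,0,0.57,-0.019,-0.011,0.003,1],
[0,0,0.56,-0.02,-0.01,0.003,1],
[0,0,0.57,-0.02,-0.01,0.003,1],
[0,0,0.56,-0.021,-0.008,0.003,1],
[0,0,0,0,0,0,1],
end [ 0.4656 -0.3225  0.1551] rows 16
```

Request:
apply_moves(moves=[[0,0,0,0,0,-0.01,-0.2],[0,0,0,0,0,-0.014,-0.2],[0,0,0,0,0,-0.018,-0.2],[0,0,0,0,0,-0.018,-0.2],[0,0,0,0,0,-0.018,-0.2],[0,0,0,0,0,-0.018,-0.2],[0,0,0,0,0,-0.018,-0.2],[0,0,0.83,-0.021,-0.018,0,1]])

```text
clock: 19.07
tcp_pos: [0.5906, -0.2012, 0.1752]
orientation: [2.305, 2.125, 0.014]
contact_force: [1.9, 0.5, 0.2]
grip_width: 0.0453
gripper_force: 0.0
```

Request:
apply_moves(moves=[[0,0,0.83,-0.023,-0.015,0,1],[0,0,0.84,-0.025,-0.014,0,1],[0,0,0.57,-0.018,-0.012,0.003,1],[0,0,0.57,-0.019,-0.011,0.003,1],[0,0,0.56,-0.02,-0.01,0.003,1],[0,0,0.57,-0.02,-0.01,0.003,1],[0,0,0.56,-0.021,-0.008,0.003,1],[0,0,0,0,0,0,1]])

```text
clock: 19.73
tcp_pos: [0.4598, -0.3263, 0.153]
orientation: [-2.756, -1.505, 0.007]
contact_force: [-0.1, -0.4, -0.8]
grip_width: 0.0851
gripper_force: 0.0
```

```bash
python3 - <<'E'
from h import *
grab_frame("wrist");grab_frame("wrist");T=st(); im=grab_frame("wrist"); cv2.imwrite("pics/w9.png",im)
for t in("panel","knob"):
    for d in silhouettes(t,"wrist")[:2]: print(t,round(d["p"],2),np.round(d["extent"],1),d["mask"].sum(), np.percentile(np.argwhere(d["mask"]),[1,99],axis=0))
c=np.array([[x,y,z] for x in(.597,.609) for y in(-.2572,-.1172) for z in(.012,.092)]); q=proj("wrist",c,T); print("pred panel",q.min(0),q.max(0))
print(proj("wrist",[.4656,-.3229,.116],T))
p=lev(-.56,0)[0]; plan([(p+[0,0,.001],tool(58),5,1)])
E
```

```text
clk 19.8333 tcp [ 0.464  -0.3231  0.1538] grasp [ 0.464  -0.3231  0.1728] F [ 0.6647  0.2105 -0.0107] w 0.0853 phi -0.5700217814703322 rad 0.12604206751471306 pitch [-0.0005 -0.0007 -1.      0.1538]
panel 0.59 [405.6  11.9  59.   23.9] 820 [[  0.   380.  ]
 [ 23.81 431.  ]]
knob 0.61 [290.5 152.8  45.  222.9] 5167 [[ 44.   270.  ]
 [257.   309.34]]
knob 0.41 [326.7 129.8 372.4 259.6] 56093 [[  2. 166.]
 [243. 496.]]
pred panel [ 290.4571 -257.2318] [454.526   25.0396]
[[289.2889 241.0815]]
--call
[0,0,0,0,0,0.016,1],
[0,0,0,0,0,0.016,1],
[0,0,0,-0.001,0,0.015,1],
[0,0,0,0,0,0.016,1],
[0,0,0,-0.001,0,0.015,1],
end [ 0.4651 -0.323   0.0762] rows 5
```

Request:
apply_moves(moves=[[0,0,0,0,0,0.016,1],[0,0,0,0,0,0.016,1],[0,0,0,0,0,0.015,1],[0,0,0,0,0,0.016,1],[0,0,0,0,0,0.015,1],[0,0,0,0,0,0,-1],[0,0,0,0,0,0,-1],[0,0,0,0,0,0,-1]], grip_force=40)

```text
clock: 20.65
tcp_pos: [0.4663, -0.322, 0.0769]
orientation: [2.748, 1.521, 0.001]
contact_force: [1.1, 0.8, -0.7]
grip_width: 0.0518
gripper_force: 0.0
```

Request:
apply_moves(moves=[[0,0,0,0,0,0,-1],[0,0,0,0,0,0,-1],[0,0,0,0,0,0,-1],[0,0,0,0,0,0,-1],[0,0,0,0,0,0,-1],[0,0,0,0,0,0,-1],[0,0,0,0,0,0,-1],[0,0,0,0,0,0,-1]])

```text
clock: 21.32
tcp_pos: [0.4657, -0.3226, 0.0766]
orientation: [2.748, 1.52, 0.001]
contact_force: [0.9, -0.9, 3.7]
grip_width: 0.0248
gripper_force: 39.4
```

```bash
python3 - <<'E'
from h import *
T=st(); w=[]
def add(ph,th,n): p,Q=lev(ph,th); w.append((p,Q,n,-1))
a=-.56
add(a,.1,2);add(a,.2,2);add(a,.3,2);add(a,.3,2)
for ph in np.linspace(a,.06,9)[1:]: add(ph,.3,2)
plan(w)
E
```

```text
clk 21.3167 tcp [ 0.4657 -0.3226  0.0766] grasp [ 0.4657 -0.3225  0.0956] F [ 0.9083 -0.9319  3.7043] w 0.0248 phi -0.5606805549456468 rad 0.12462310673251946 pitch [-0.0003  0.0012 -1.      0.0766]
--call
[0.01,-0.48,0,0.001,0,-0.005,-1],
[0,-0.47,-0.01,0,0,-0.006,-1],
[0,-0.48,0,0.001,0,-0.006,-1],
[0,-0.48,0,0.001,0,-0.006,-1],
[0,-0.48,0,0.001,0,-0.006,-1],
[0,-0.47,0,0.001,0,-0.007,-1],
[0,0,0,0,0,0,-1],
[0,0,0,0,0,0,-1],
--call
[-0.11,0,-0.35,0,0.004,0,-1],
[-0.11,0,-0.35,0,0.005,0,-1],
[-0.11,0,-0.36,0,0.004,0,-1],
[-0.11,0,-0.35,0,0.005,0,-1],
[-0.11,0,-0.35,0,0.004,0,-1],
[-0.1,0,-0.36,0,0.005,0,-1],
[-0.11,0,-0.35,0,0.004,0,-1],
[-0.11,0,-0.35,0.001,0.005,0,-1],
--call
[-0.11,0,-0.36,0,0.004,0,-1],
[-0.11,0,-0.35,0,0.005,0,-1],
[-0.11,0,-0.35,0,0.004,0,-1],
[-0.11,0,-0.36,0,0.005,0,-1],
[-0.11,0,-0.35,0,0.004,0,-1],
[-0.11,0,-0.36,0,0.004,0,-1],
[-0.11,0,-0.35,0,0.005,0,-1],
[-0.11,0,-0.35,0,0.004,0,-1],
end [ 0.5385 -0.3321  0.1111] rows 24
```

Request:
apply_moves(moves=[[0,-0.48,0,0.001,0,-0.005,-1],[0,-0.47,0,0,0,-0.006,-1],[0,-0.48,0,0.001,0,-0.006,-1],[0,-0.48,0,0.001,0,-0.006,-1],[0,-0.48,0,0.001,0,-0.006,-1],[0,-0.47,0,0.001,0,-0.007,-1],[0,0,0,0,0,0,-1],[0,0,0,0,0,0,-1]])

```text
clock: 21.98
tcp_pos: [0.4702, -0.3144, 0.1112]
orientation: [2.598, 1.438, -0.395]
contact_force: [-0.7, -3.8, 0.7]
grip_width: 0.0247
gripper_force: 40.2
```

Request:
apply_moves(moves=[[-0.11,0,-0.35,0,0.004,0,-1],[-0.11,0,-0.35,0,0.005,0,-1],[-0.11,0,-0.36,0,0.004,0,-1],[-0.11,0,-0.35,0,0.005,0,-1],[-0.11,0,-0.35,0,0.004,0,-1],[-0.1,0,-0.36,0,0.005,0,-1],[-0.11,0,-0.35,0,0.004,0,-1],[-0.11,0,-0.35,0.001,0.005,0,-1]])

```text
clock: 22.65
tcp_pos: [0.5028, -0.3288, 0.1106]
orientation: [2.321, 1.801, -0.352]
contact_force: [-0.3, -3.8, 4.0]
grip_width: 0.0245
gripper_force: 40.3
```

Request:
apply_moves(moves=[[-0.11,0,-0.36,0,0.004,0,-1],[-0.11,0,-0.35,0,0.005,0,-1],[-0.11,0,-0.35,0,0.004,0,-1],[-0.11,0,-0.36,0,0.005,0,-1],[-0.11,0,-0.35,0,0.004,0,-1],[0,0,0,0,0,0,-1],[0,0,0,0,0,0,-1],[0,0,0,0,0,0,-1]])

```text
clock: 23.32
tcp_pos: [0.5247, -0.3321, 0.1107]
orientation: [2.124, 2.002, -0.321]
contact_force: [0.5, -2.9, 2.7]
grip_width: 0.025
gripper_force: 40.2
```

```bash
python3 - <<'E'
from h import *
T=st(); w=[]
def add(ph,th,n): p,Q=lev(ph,th); w.append((p,Q,n,-1))
add(.065,.3,4); add(.065,.3,2)
plan(w)
E
```

```text
clk 23.3167 tcp [ 0.5247 -0.3321  0.1107] grasp [ 0.5251 -0.3264  0.1288] F [ 0.4538 -2.923   2.7407] w 0.025 phi -0.06339833083340446 rad 0.10966786082423009 pitch [-0.2955  0.0001 -0.9554  0.1107]
--call
[-0.09,0,-0.28,0,0.004,0,-1],
[-0.09,0,-0.28,0,0.004,0,-1],
[-0.08,0,-0.29,0,0.003,0,-1],
[-0.09,0,-0.28,0,0.004,-0.001,-1],
[0,0,0,0,0,0,-1],
[0,0,0,0,0,0,-1],
end [ 0.5397 -0.332   0.1116] rows 6
```

Request:
apply_moves(moves=[[-0.09,0,-0.28,0,0.004,0,-1],[-0.09,0,-0.28,0,0.004,0,-1],[-0.08,0,-0.28,0,0.003,0,-1],[-0.09,0,-0.28,0,0.004,0,-1],[0,0,0,0,0,0,-1],[0,0,0,0,0,0,-1],[0,0,0,0,0,0,-1],[0,0,0,0,0,0,-1]])

```text
clock: 23.98
tcp_pos: [0.5373, -0.3326, 0.1099]
orientation: [1.992, 2.122, -0.305]
contact_force: [-5.8, -3.5, 2.5]
grip_width: 0.0248
gripper_force: 40.3
```

```bash
python3 - <<'E'
from h import *
T=st(); w=[]
def add(ph,th,n): p,Q=lev(ph,th); w.append((p,Q,n,-1))
add(.06,.3,1); add(.06,.2,2);add(.06,.1,2);add(.06,0,2)
plan(w)
E
```

```text
clk 23.9833 tcp [ 0.5373 -0.3326  0.1099] grasp [ 0.537  -0.3269  0.1281] F [-5.7644 -3.5052  2.4953] w 0.0248 phi 0.04568878818319502 rad 0.11006054003107836 pitch [-0.2953 -0.004  -0.9554  0.1099]
--call
[-0.03,0,0.03,0,0.002,-0.002,-1],
[0,0.48,0,0,0,0.007,-1],
[0,0.47,0,-0.001,0,0.006,-1],
[0,0.48,0,0,0,0.006,-1],
[0,0.48,0,-0.001,0,0.007,-1],
[0,0.48,0,0,0,0.006,-1],
[0,0.47,0,-0.001,0,0.006,-1],
end [ 0.5398 -0.3415  0.075 ] rows 7
```

Request:
apply_moves(moves=[[0,0,0,0,0.002,0,-1],[0,0,0,0,0,0,-1],[0,0,0,0,0,0,-1],[0,0.48,0,0,0,0.006,-1],[0,0.47,0,-0.001,0,0.006,-1],[0,0,0,0,0,0,-1],[0,0,0,0,0,0,-1],[0,0,0,0,0,0,-1]])

```text
clock: 24.65
tcp_pos: [0.5377, -0.3372, 0.0977]
orientation: [2.05, 2.182, -0.214]
contact_force: [-8.2, -3.1, 1.8]
grip_width: 0.0252
gripper_force: 40.5
```

```bash
python3 - <<'E'
from h import *
T=st(); w=[]
def add(ph,th,n): p,Q=lev(ph,th); w.append((p,Q,n,-1))
add(.06,.1,2);add(.06,0,2)
plan(w)
E
```

```text
clk 24.65 tcp [ 0.5377 -0.3372  0.0977] grasp [ 0.5376 -0.3334  0.1163] F [-8.2252 -3.1128  1.8318] w 0.0252 phi 0.04774387870581131 rad 0.11656036668456697 pitch [-0.1983 -0.0077 -0.9801  0.0977]
--call
[-0.04,0.48,0.01,0,0.001,0.005,-1],
[-0.03,0.47,0.02,-0.001,0.001,0.006,-1],
[0,0.48,0,0,0,0.006,-1],
[0,0.48,0,-0.001,0,0.006,-1],
end [ 0.5399 -0.3418  0.0751] rows 4
```

Request:
apply_moves(moves=[[0,0,0,0,0.002,0,-1],[0,0,0,0,0,0,-1],[0,0.48,0,0,0,0.005,-1],[0,0.47,0,-0.001,0,0.006,-1],[0,0,0,0,0,0,-1],[0,0,0,0,0,0,-1],[0,0,0,0,0,0,-1],[0,0,0,0,0,0,-1]])

```text
clock: 25.32
tcp_pos: [0.538, -0.3401, 0.0862]
orientation: [2.105, 2.241, -0.118]
contact_force: [-11.4, -4.3, 0.8]
grip_width: 0.0243
gripper_force: 40.7
```

```bash
python3 - <<'E'
from h import *
T=st(); w=[]
def add(ph,th,n): p,Q=lev(ph,th); w.append((p,Q,n,-1))
add(.06,0,2)
plan(w)
E
```

```text
clk 25.3167 tcp [ 0.538  -0.3401  0.0862] grasp [ 0.5381 -0.3382  0.1051] F [-11.4166  -4.2677   0.8047] w 0.0243 phi 0.050251642890591516 rad 0.12131236676326834 pitch [-0.0995 -0.0113 -0.995   0.0862]
--call
[-0.05,0.48,0.01,0,0.001,0.006,-1],
[-0.06,0.47,0.01,-0.001,0,0.005,-1],
end [ 0.539  -0.3418  0.0753] rows 2
```

Request:
apply_moves(moves=[[0,0.48,0,0,0,0.006,-1],[0,0.47,0,-0.001,0,0.006,-1],[0,0,0,0,0,0.001,-1],[0,0,0,0,0,0.001,-1],[0,0,0,0,0,0,-1],[0,0,0,0,0,0,-1],[0,0,0,0,0,0,-1],[0,0,0,0,0,0,-1]])

```text
clock: 25.98
tcp_pos: [0.5383, -0.342, 0.074]
orientation: [-2.146, -2.285, 0.014]
contact_force: [-16.1, -2.0, 12.2]
grip_width: 0.0251
gripper_force: 42.0
```

```bash
python3 - <<'E'
from h import *
T=st()
E
```

```text
clk 25.9833 tcp [ 0.5383 -0.342   0.074 ] grasp [ 0.5385 -0.3419  0.093 ] F [-16.1381  -2.0095  12.2119] w 0.0251 phi 0.05212238068164801 rad 0.12511824445647934 pitch [-0.0009 -0.0111 -0.9999  0.074 ]
```

Request:
apply_moves(moves=[[0,0,0,0,-0.001,0,-1],[0,0,0,0,-0.001,0,-1],[0,0,0,0,0,0,-0.3],[0,0,0,0,0,0,0],[0,0,0,0,0,0,0.2],[0,0,0,0,0,0,0.3],[0,0,0,0,0,0,0.4],[0,0,0,0,0,0,0.4]])

```text
clock: 26.65
tcp_pos: [0.543, -0.3401, 0.0747]
orientation: [2.146, 2.293, -0.0]
contact_force: [-0.0, -0.6, -0.6]
grip_width: 0.0594
gripper_force: 0.0
```

Request:
apply_moves(moves=[[0,0,0,0,0,-0.012,0.4],[0,0,0,0,0,-0.02,0.4],[0,0,0,0,0,-0.02,0.4],[0,0,0,0,0,-0.02,0.4],[0,0,0,0,0,-0.02,0.4],[0,0,0,0.02,0,-0.02,0.4],[0,0,0,0.03,0,-0.02,0.4],[0,0,0,0.03,0,-0.02,0.4]])

```text
clock: 27.32
tcp_pos: [0.5371, -0.2603, 0.2285]
orientation: [2.148, 2.289, -0.0]
contact_force: [0.6, -0.5, 1.2]
grip_width: 0.0597
gripper_force: 0.0
```

Request:
apply_moves(moves=[[0,0,0,0.03,0,-0.01,0.4],[0,0,0,0.03,0,0,0.4],[0,0,0,0.02,0,0,0.4],[0,0,0,0,0,0,0.4],[0,0,0,0,0,0,0.4],[0,0,0,0,0,0,0.4],[0,0,0,0,0,0,0.4],[0,0,0,0,0,0,0.4]])

```text
clock: 27.98
tcp_pos: [0.5319, -0.1821, 0.2365]
orientation: [2.149, 2.29, -0.002]
contact_force: [-0.2, -1.6, -0.1]
grip_width: 0.0599
gripper_force: 0.0
```

```bash
python3 - <<'E'
from h import *
T=st(); im=grab_frame("wrist"); cv2.imwrite("pics/w10.png",im)
def rep(t,i=0):
    for d in silhouettes(t,"wrist")[:2]:
        m=d["mask"]; print(t,round(d["p"],2),np.round(d["extent"],1),m.sum()); yield m
km=list(rep("knob")); pm=list(rep("panel")); jm=list(rep("jaw"))
k=proj("wrist",[lev(.06,0)[0]*[1,1,0]+[0,0,.116],lev(.06,.2)[0]*[1,1,0]+[0,0,.141]],T); print("knob top down / on quadrant",k)
for y0 in(-.187,):
    c=np.array([[x,y,z] for z in(.012,.092) for x in(.598,.610) for y in(y0-.07,y0+.07)]); print("panel pred\n",proj("wrist",c,T))
m=pm[0]; cs=cv2.approxPolyDP(max(cv2.findContours(m.astype(np.uint8),0,2)[0],key=cv2.contourArea),3,True)[:,0]; print(cs)
m=km[0]; rr=np.argwhere(m); print("knob rows",rr.min(0),rr.max(0)); 
for r_ in range(rr.max(0)[0]-40,rr.max(0)[0]+1,6): c=np.flatnonzero(m[r_]); print(r_,c.min() if len(c) else None,c.max() if len(c) else None)
E
```

```text
clk 27.9833 tcp [ 0.5319 -0.1821  0.2365] grasp [ 0.5319 -0.1821  0.2555] F [-0.2308 -1.6279 -0.1422] w 0.0599 phi -3.1377459463315196 rad 0.03490111907544532 pitch [-0.0016  0.0001 -1.      0.2365]
knob 0.72 [282.5 304.   28.  136.7] 2233
panel 0.93 [368.2 188.3  51.7 155.6] 4083
jaw 0.63 [339.6 183.4  51.2 115.9] 3113
knob top down / on quadrant [[285.4012 363.0225]
 [285.2866 378.8724]]
panel pred
 [[342.4692 238.4366]
 [357.9318 110.0019]
 [353.0514 239.0306]
 [369.7519 110.8792]
 [355.2424 273.6897]
 [377.1235 116.1477]
 [368.216  274.3432]
 [392.0537 117.2852]]
[[360 111]
 [358 127]
 [364 132]
 [351 237]
 [344 241]
 [355 268]
 [368 268]
 [391 118]]
knob rows [236 268] [372 295]
332 270 293
338 270 294
344 269 294
350 269 294
356 268 295
362 268 294
368 271 291
```

```bash
python3 -c "
from bench import order
print(order.hand_in())"
```

```text
the job is handed in; nothing more can be done
None
```

I handed in the job at about 28 s on the clock. The lever is fully down in the marked notch, and the panel stands upright in the jaws, centred along them to about 2 mm by the last camera measurement, with the robot clear of everything; the judge gave no verdict.

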